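# Bring the straightedge down to its working stop and light the tracing table

## Task

Get the sloping light table ready for tracing: lift the straightedge by its grip out of the parking notch at the top of the rail, bring it down to the adjustable stop on the right-hand rail and let it drop fully home in the stop's notch, so that the blade lies down on the sheet. Switch the table's light on as well, by flipping its bat toggle over to the uphill side. Leave the scale rule that lies on the deck, and the mug, the pen cup and the glue bottle beside the table, where they are.

Things in the scene. Friction and masses are not known exactly. Their poses are not given: they have to be found in the camera images.
- light_table: Grey tracing light table, fixed on the desk, its deck (360 mm up the slope, 470 mm wide, lip along the front) facing the worker at the robot and sloping 35 degrees (0.611 rad). Origin on the desk under the deck. Its x is level and points uphill, away from the worker; y to the worker's left; z up. Rails 36 mm wide run up the deck at y = -150 and +150 mm.
- deck_front (a point): Point on the deck's face at its low front edge, at y = 0 of the light table (axes as light_table). From here the face rises uphill at 35 degrees: u mm up the slope is 0.819 u along x and 0.574 u up. The deck reaches from y = -285 to +185 mm.
- grip (a point): Point to hold, in the low black grip block amid the straightedge's aluminium blade (64 x 238 mm): block 100 mm long across the slope (own y), 52 mm wide along it (own x), top 8 mm above the point (own z, square off the deck), blade 21 mm below. Own x points up the slope, so a grasp square to the deck leans 35 degrees. At each end, 119 to 186 mm off, a black bracket over the rail, 26 mm higher.
- tooth (a point): Middle of the underside of the steel tooth (16 mm along the slope, 33 mm across) under the right-hand bracket of the straightedge; it stands 10 mm off the deck when fully home in a notch. Axes as grip.
- straightedge_slide (a joint): How far the straightedge has come down the slope, m; 0 to 0.006 at the start, its tooth in the parking notch (24 mm wide). About 0.4 kg; 3.5 N of drag holds it on the slope. The stop is a black 22 mm block with a thumb-screw, clamped at a different place each time: its notch (24 mm wide), just uphill of the block, is centred 0.108 to 0.158 down. The block cannot be passed even fully raised.
- straightedge_lift (a joint): How far the straightedge is raised square off the deck, m: 0 with the tooth fully home in a notch, 0.009 when it rides on the plain rail between the notches, 0.016 at most. Raising takes 4 to 8 N; weight and a light spring push it down when let go. When it comes up hard against the stop block the tooth is 4 mm below the notch's middle, free to drop in.
- lamp_toggle (a joint): Steel bat toggle of the table's light, rad: 0 = off, leaning 24 degrees downhill (towards the worker) from square off the deck; 0.84 = on, leaning as far uphill. An over-centre spring snaps it to either side of 0.42; 2 to 4 N at its tip flips it.
- toggle_pivot (a point): Pivot of the bat toggle, 14 mm off the deck on the switch plate at the deck's right, 52 mm outside the right bracket; the bat turns about the line across the slope. Axes as light_table.
- bat_tip (a point): Tip of the bat, 55 mm from its pivot; the bat is 13 mm thick.
- scale_rule: Loose wooden scale rule, 190 x 30 x 5 mm, lying on the deck against the lip along the front edge; origin under its middle. Leave it.
- mug: Loose white mug, 80 mm across, 95 mm high, on the desk to the right of the light table; origin under its middle. Leave it.
- pen_cup: Loose black pen cup with pencils, 76 mm across, 165 mm high, on the desk to the left of the light table; origin under its middle. Leave it.
- glue_bottle: Loose white glue bottle, 52 mm across, 130 mm high, on the desk to the right of the light table; origin under its middle. Leave it.

How it is judged:
On the way:
1. the straightedge is lifted over the wall of its parking notch and under way down the rail (value of joint straightedge_lift above 0.007 m and value of joint straightedge_slide above 0.025 m), for 0.05 s.
At the end, for the whole second after the job is handed in: The straightedge's tooth is fully home in the notch of the stop (raised less than 3 mm and more than 90 mm down from the top, at rest), and the toggle is over to its uphill side (above 0.7 rad) (value of joint straightedge_slide above 0.09 m and value of joint straightedge_lift below 0.003 m and value of joint lamp_toggle above 0.7 rad and linear speed of straightedge_lift below 0.01 m/s); the robot touches nothing.
It fails at once if the scale rule, the mug, the pen cup or the glue bottle is moved by more than 25 mm (distance of any of scale_rule, mug, pen_cup, glue_bottle from where it was at the start of the episode above 0.025 m).
It also fails if it takes over 51 s, if anything falls off the work surface, if the arm or the gripper's body presses on something with over 40 N, if the wrist force passes 120 N, or if a joint passes its speed limit or range.

## Robot

A 7-joint arm with a two-finger parallel gripper is mounted at the origin on the work surface. World frame = base frame: x ahead of the robot, y to its left, z up, the work surface at z = 0. Lengths are in m, angles in rad, forces in N, time in s.
With the tool pointing down it reaches from about 0.4 to 0.85 m from the base axis. Payload 4.5 kg.
Tool frame: the origin (TCP) lies at the very end of the fingers, on their centre line; the grasp point (between the pads) lies 19 mm behind it; z points along the fingers, y is the direction in which the jaws open and shut (so a half turn about z gives the same grasp; the last joint's range is limited). The gripper opens to 88 mm and grips with 3 to 60 N. Pads are 18 mm wide; open, the fingers measure 123 mm over their backs; the gripper's body (75 mm by 187 mm) begins 45 mm behind the grasp point.
Start: joints at [-1.26, 0.689, -0.195, 1.565, 0.157, 0.902, -0.215], TCP at [0.171, 0.601, 0.202] pointing down, gripper open.
Joint ranges: [-3.01, 3.01], [-0.46, 2.08], [-1.47, 1.51], [0.13, 2.56], [-1, 4.14], [0.04, 2.09], [-2.66, 2.66]. Speed limits (rad/s): [2.57, 2.57, 3.14, 3.14, 3.14, 3.14, 3.14].

## Interface

Orientations are given as a unit quaternion [x, y, z, w].
In Python, from plant import telemetry, imaging, r gives the robot as it stands.
- The arm moves only by the shell command python3 -m creep 'ROWS' [FORCE]. ROWS is JSON, a list of rows, each a list of 5 numbers: the closure in counts, from 0 (fully open) to 255 (shut), then the shift along the tool's x, y, z in m, then the turn about the tool's z in degrees. In form: [[fingers, x, y, z, yaw], ...]. A call has 1 to 10 rows; each row is the pose to reach, as a shift and turn from the pose commanded when the call began, along the tool's axes at that moment; what a row does not reach only later rows make up. A row lasts 1/8 s, in which the tool goes at most 62.5 mm and 10.7 degrees, less where a joint would pass 70% of its speed; a pose out of reach is approached as far as the arm can. A call with a gripper value outside its range is refused whole. The fingers move at their own pace and stop on an object; FORCE is the grip in N (left out, the last holds). Time passes only in rows, so rows that repeat a pose let the fingers close. It gives the time, the measured TCP pose, the force and the opening at its end, in the units of the state.
- telemetry.get_state(): the state, without advancing time (a new reading comes with each control period).
- imaging.snapshot(name): name is "side" or "top"; returns a dict with "image" (420x560x3 uint8, blue, green, red), "camera_matrix" (3x3 intrinsics, pixels), "R" (3x3) and "t" (3): a world point X has camera coordinates R X + t. Camera axes: x right, y down, z forward; pixel columns grow to the right and rows downward; lengths in m; the calibration is good to about 2 mm. A picture is of the moment at which its call begins. There is no depth.
- r.finish_job(): hands the job in, once; it reports no verdict.
Trained networks look in a picture, given as the dict that the camera call returned (one of the last four; its "shot" number tells which), for a name from the list of things; names that differ only in an ending like _2 or _b are one class to them, and where a whole thing is asked for, a point or a joint stands for the part that bears it (a point fixed in the world has none). Each returns a list of dicts, best first, with "score" (0 to 1); they miss things now and then, are a little off and sometimes report something else, mostly with a low value. They report only what shows in the picture. A call takes as long as a camera call.
- imaging.boxes_of(picture, target): "rect" ([left, top, right, bottom] in pixels, round what is visible of it).
- imaging.trace(picture, target): "pixels" (420x560 bool, what is visible of it) and "rect" ([left, top, right, bottom] in pixels, round what is visible of it).
- imaging.place_of(picture, target): "location" ([row, column] in pixels: a listed point, or the origin of a listed thing).
The state is a dict: "clock": time; "q": joint angles; "qd": joint speeds; "joint_torque": joint torques, N m; "tool_pos": TCP position; "eef_rot": TCP orientation; "contact_force": force on the tool from outside, world axes, zero at the start; "moment": the same for the moment, N m; "opening": opening from 0.0 (shut) to 1.0 (fully open).
Only numpy, scipy, OpenCV 4.12 (cv2) and the standard library are available. Lean on these libraries where they do the work, as an engineer would, in place of code of your own. Each camera call takes 0.05 s, during which the arm holds its last target.

## Working session

There is one attempt and no reset: what is moved stays moved. The work goes in short steps, Python scripts to look and compute and a shell command to move; the robot and the scene stay as the last step left them, time stands still between calls to the robot, and variables do not carry over. Pictures are saved under pics/ and viewed, and the job is handed in when it is done.

```bash
ls; mkdir -p pics; python3 - <<'E'
from plant import telemetry, imaging, r
import cv2,pickle
s=telemetry.get_state(); print(s)
for n in("side","top"):
    p=imaging.snapshot(n); cv2.imwrite(f"pics/{n}0.png",p["image"]); print(n,p["camera_matrix"],p["R"],p["t"],p["shot"])
    pickle.dump(p,open(f"{n}0.pkl","wb"))
    for t in["light_table","deck_front","grip","tooth","toggle_pivot","bat_tip","scale_rule","mug","pen_cup","glue_bottle"]:
        print(t,[(round(d["score"],2),[round(float(v),1) for v in d["location"]]) for d in imaging.place_of(p,t)[:2]])
E
```

```text
pics
{'clock': 0.0, 'q': array([-1.26016348,  0.68998938, -0.19449407,  1.56635487,  0.1573263 ,
        0.90253021, -0.21508634]), 'qd': array([-0.0009941 ,  0.00103943, -0.00110459,  0.00052139, -0.00104432,
        0.00128411,  0.0008262 ]), 'joint_torque': array([ 1.44397873e-04, -5.27559972e+01, -1.26691114e+00, -1.53425592e+01,
       -5.25930827e-02,  6.50520204e-03,  1.72060008e-04]), 'tool_pos': array([0.17069638, 0.60049241, 0.20160337]), 'eef_rot': array([ 1.37925104e-01,  9.90442211e-01, -9.43208517e-04, -4.32832839e-05]), 'contact_force': array([ 1.02646051, -0.76804826, -0.68863442]), 'moment': array([-0.00505809,  0.00826408, -0.02096792]), 'opening': 1.0013867180127318}
side [[415.16501667   0.         282.61977821]
 [  0.         415.16501667 209.6446052 ]
 [  0.           0.           1.        ]] [[-0.74279333  0.66941018  0.01216917]
 [ 0.41049064  0.46969855 -0.78158858]
 [-0.52891919 -0.57556345 -0.62367556]] [ 0.39260647 -0.09210388  1.38733051] 1
light_table []
deck_front [(0.77, [234.9, 357.0])]
grip [(0.87, [208.7, 294.9])]
tooth [(0.62, [180.9, 257.5])]
tog
[... 297 characters left out ...]
 [  0.         482.18143817 212.57441276]
 [  0.           0.           1.        ]] [[ 0.0223744  -0.99969966  0.00999927]
 [-0.99888482 -0.02276986 -0.04135996]
 [ 0.04157522 -0.00906272 -0.99909427]] [-0.03242202  0.51625967  1.21329437] 2
light_table [(0.75, [205.5, 232.5]), (0.35, [272.5, 219.0])]
deck_front [(0.94, [274.3, 217.1])]
grip [(0.96, [178.6, 226.7])]
tooth [(0.75, [183.7, 295.0]), (0.39, [265.9, 360.9])]
toggle_pivot [(0.75, [225.9, 329.2]), (0.69, [267.9, 359.9])]
bat_tip [(0.45, [247.5, 328.8])]
scale_rule [(0.7, [265.1, 215.0]), (0.61, [207.4, 232.8])]
mug [(0.62, [225.6, 387.0]), (0.29, [250.3, 333.1])]
pen_cup [(0.6, [165.9, 141.3])]
glue_bottle [(0.71, [263.5, 360.9])]
```

View pics/side0.png

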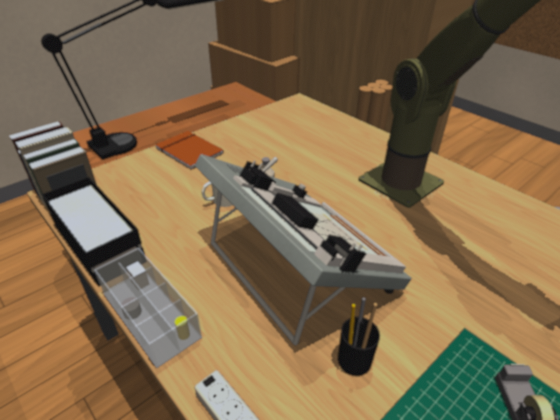

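View pics/top0.png

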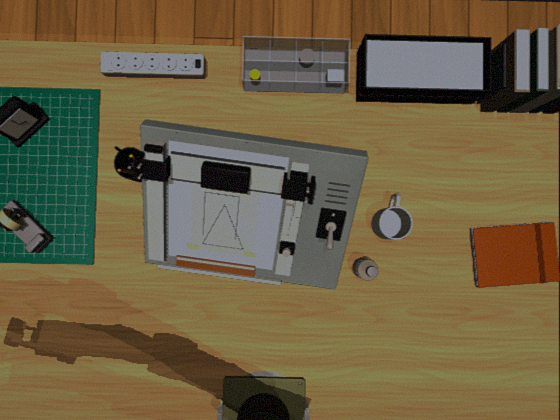

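```bash
cat > h.py <<'E'
import numpy as np,cv2,pickle
from scipy.spatial.transform import Rotation as Ro
def P(p): return p["camera_matrix"]@np.c_[p["R"],p["t"]]
def tri(pa,pb,a,b):
    # a,b [row,col]
    X=cv2.triangulatePoints(P(pa),P(pb),np.array([[a[1]],[a[0]]],float),np.array([[b[1]],[b[0]]],float))[:,0];X=X[:3]/X[3]
    e=[np.linalg.norm(proj(p,X)-np.array(q)) for p,q in((pa,a),(pb,b))]
    return X,e
def proj(p,X):
    h=P(p)@np.r_[X,1];return np.array([h[1]/h[2],h[0]/h[2]])
E
python3 - <<'E'
from h import *
s=pickle.load(open("side0.pkl","rb"));t=pickle.load(open("top0.pkl","rb"))
for n,a,b in[("deck_front",[234.9,357],[274.3,217.1]),("grip",[208.7,294.9],[178.6,226.7]),("tooth",[180.9,257.5],[183.7,295]),("piv",[171.5,261.7],[225.9,329.2]),("tip",[155.9,274.9],[247.5,328.8])]:
    X,e=tri(s,t,a,b);print(n,X.round(4),np.round(e,1))
E
```

```text
deck_front [0.3644 0.1165 0.0589] [2.  1.6]
grip [0.5751 0.0856 0.2383] [0.3 0.2]
tooth [ 0.5668 -0.0549  0.2335] [1.5 1.2]
piv [ 0.4834 -0.1356  0.1833] [0.1 0.1]
tip [ 0.438  -0.1325  0.2143] [0.6 0.6]
```

The top view shows the table turned a few degrees. The grip is near (226,178), the stop near (287,249), the toggle near (330,228), and the mug and glue bottle are to its right. I'll enlarge this view to find corners and fit the table frame.

```bash
python3 - <<'E'
from h import *
t=pickle.load(open("top0.pkl","rb"))["image"]
cv2.imwrite("pics/topz.png",cv2.resize(t[110:300,130:380],None,fx=3.2,fy=3.15,interpolation=cv2.INTER_CUBIC)[:600,:800])
t=pickle.load(open("side0.pkl","rb"))["image"]
cv2.imwrite("pics/sidez.png",cv2.resize(t[140:300,190:420],None,fx=3.45,fy=3.45,interpolation=cv2.INTER_CUBIC)[:600,:800])
E
```

```text
(no output)
```

View pics/topz.png

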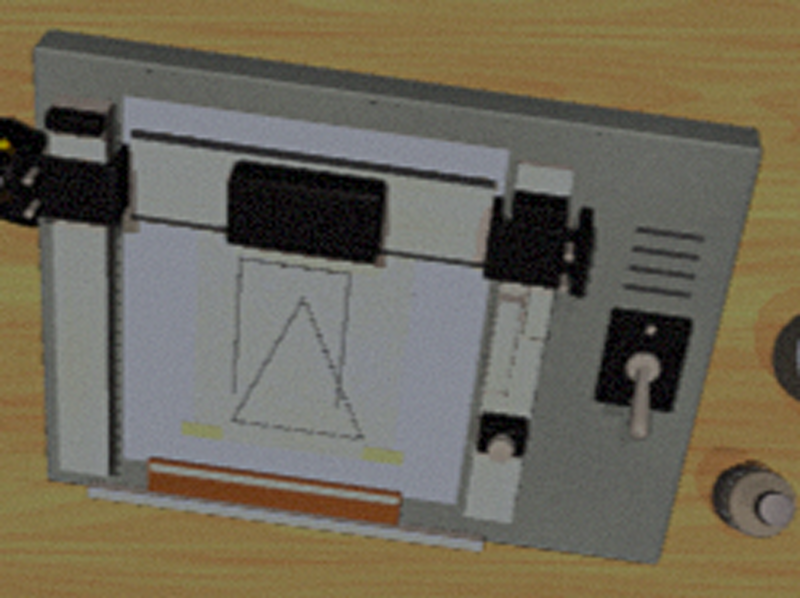

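View pics/sidez.png

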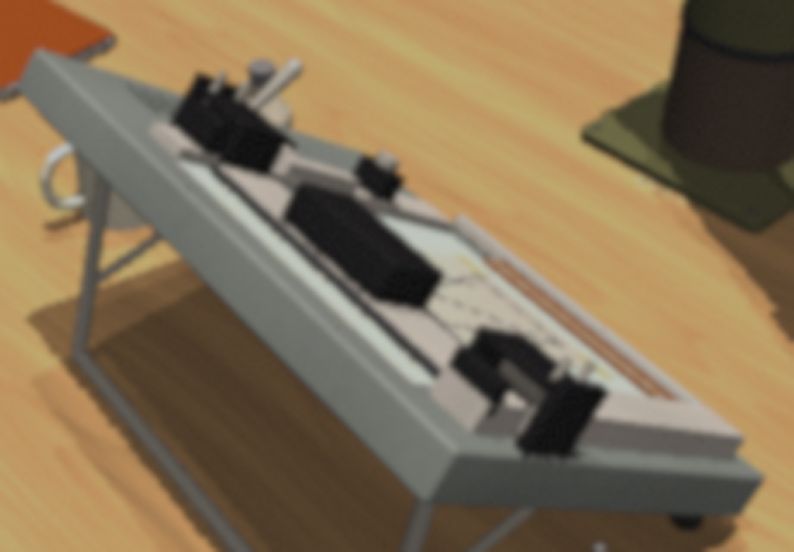

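The enlarged top view shows the deck corners clearly: (38,48), (760,150), (660,562) and (50,480). The grip block, stop, bat and rule are all distinct too. Next is a single fit of everything.

```bash
cat > fit.py <<'E'
from h import *
from scipy.optimize import least_squares
s=pickle.load(open("side0.pkl","rb"));t=pickle.load(open("top0.pkl","rb"))
zt=lambda x,y:[110+y/3.15,130+x/3.2]; zs=lambda x,y:[140+y/3.45,190+x/3.45]
SL=np.radians(35)
def W(D,psi,u,v,h):
    x=u*np.cos(SL)-h*np.sin(SL); z=u*np.sin(SL)+h*np.cos(SL)
    return D+np.array([x*np.cos(psi)-v*np.sin(psi),x*np.sin(psi)+v*np.cos(psi),z])
def pts(p):
    D=p[:3];f=lambda u,v,h:W(D,p[3],u,v,h);gu,gh,pu,tu,gv=p[4:9]
    bu,bh=pu-.055*np.sin(np.radians(24)),.014+.055*np.cos(np.radians(24))
    L=[(t,f(.36,.185,0),zt(38,48)),(t,f(.36,-.285,0),zt(760,150)),(t,f(0,.185,0),zt(50,480)),(t,f(0,-.285,0),zt(660,562)),
     (s,f(.36,-.285,0),zs(40,50)),(s,f(.36,.185,0),zs(460,448)),(s,f(0,.185,0),zs(762,485)),
     (s,f(0,0,0),[234.9,357]),(t,f(0,0,0),[274.3,217.1]),(s,f(gu,gv,gh),[208.7,294.9]),(t,f(gu,gv,gh),[178.6,226.7]),
     (s,f(tu,-.15,.01),[180.9,257.5]),(t,f(tu,-.15,.01),[183.7,295]),(s,f(pu,-.238,.014),[171.5,261.7]),(t,f(pu,-.238,.014),[225.9,329.2]),
     (s,f(bu,-.238,bh),[155.9,274.9]),(t,f(bu,-.238,bh),[247.5,328.8])]
    for (a,b),(x,y) in zip([(.026,.05),(.026,-.05),(-.026,-.05),(-.026,.05)],[(232,163),(385,180),(383,262),(228,242)]):
        L.append((t,f(gu+a,gv+b,gh+.008),zt(x,y)))
    return L
res=lambda p:np.concatenate([proj(c,X)-q for c,X,q in pts(p)])
o=least_squares(res,[.37,.11,.06,-.1,.28,.04,.16,.28,0],loss="soft_l1",f_scale=1.5)
if __name__=="__main__":
    print(o.x.round(4),np.degrees(o.x[3]));print(res(o.x).reshape(-1,2).round(1).tolist())
    D=o.x[:3];psi=o.x[3]
    print("grip",W(D,psi,o.x[4],o.x[8],o.x[5]))
    bu,bh=o.x[6]-.055*np.sin(np.radians(24)),.014+.055*np.cos(np.radians(24))
    print("tip",W(D,psi,bu,-.238,bh))
E
python3 fit.py
```

```text
[ 0.3631  0.1153  0.0566 -0.1185  0.284   0.0258  0.1928  0.2798 -0.0038] -6.790964009311624
[[-0.4, -3.3], [-0.0, 0.7], [0.7, -2.2], [1.8, -1.2], [-1.3, -1.9], [0.7, -0.4], [-2.0, 2.5], [0.1, 1.8], [-0.5, 1.8], [-0.1, -1.5], [-1.8, -0.3], [1.9, -2.9], [1.1, 1.5], [1.0, -0.8], [-0.2, 1.3], [2.2, 0.7], [-0.0, 0.3], [2.2, -0.4], [3.8, 0.8], [-0.3, -0.9], [-0.7, -0.1]]
grip [0.57889219 0.08576672 0.24060788]
tip [ 0.43694251 -0.13321566  0.20693664]
```

```bash
python3 - <<'E'
from fit import *
D=o.x[:3];psi=o.x[3];gu,gh,gv=o.x[4],o.x[5],o.x[8]
for c,nm,off,sc in((t,"t",(130,110),4.5),(s,"s",(190,140),4.5)):
    x0,y0=((130,115) if nm=="t" else (270,190)); w,h=((170,120) if nm=="t" else (150,110))
    im=cv2.resize(c["image"][y0:y0+h,x0:x0+w],None,fx=sc,fy=sc,interpolation=cv2.INTER_CUBIC)
    im=cv2.convertScaleAbs(im,alpha=1.8,beta=20)
    def pp(u,v,hh): r=proj(c,W(D,psi,u,v,hh));return (int((r[1]-x0+.5)*sc),int((r[0]-y0+.5)*sc))
    for hh,col in((gh+.008,(0,255,255)),(gh+.034,(0,0,255))):
        cv2.polylines(im,[np.array([pp(gu+a,gv+b,hh) for a,b in((.02,.119),(.02,.186),(-.02,.186),(-.02,.119))])],True,col,1)
    cv2.polylines(im,[np.array([pp(gu+a,gv+b,gh+.008) for a,b in((.026,.05),(.026,-.05),(-.026,-.05),(-.026,.05))])],True,(0,255,0),1)
    cv2.imwrite(f"pics/ov_{nm}.png",im)
for nm,rc in(("pen",(165.9,141.3)),("mug",(225.6,387)),("glue",(263.5,360.9))):
    d=t["R"].T@np.linalg.inv(t["camera_matrix"])@[rc[1],rc[0],1];C=-t["R"].T@t["t"];print(nm,(C-d*C[2]/d[2]).round(3))
print("Lbr",W(D,psi,gu,gv+.1525,gh+.026),W(D,psi,0,.185,0),W(D,psi,.36,.185,0))
E
```

```text
pen [0.629 0.328 0.   ]
mug [ 0.49  -0.306  0.   ]
glue [ 0.392 -0.24   0.   ]
Lbr [0.58211655 0.23896023 0.26190584] [0.38493581 0.29896611 0.05656431] [0.67776161 0.26409558 0.26305183]
```

View pics/ov_t.png

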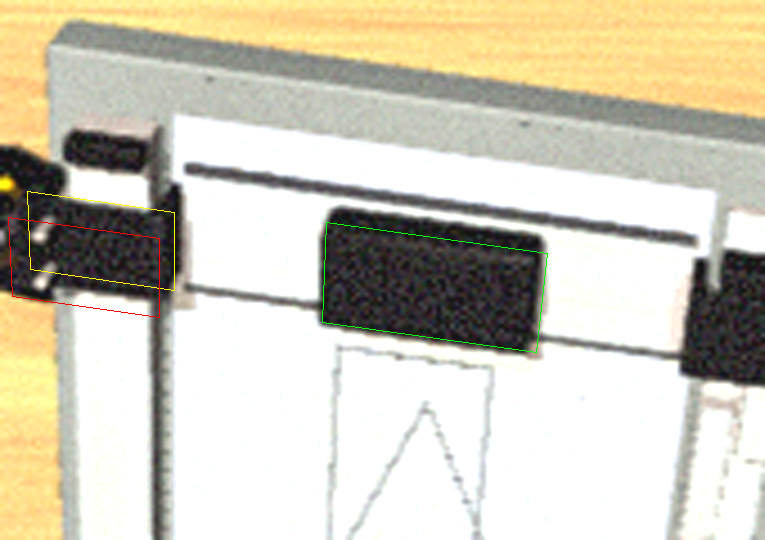

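View pics/ov_s.png

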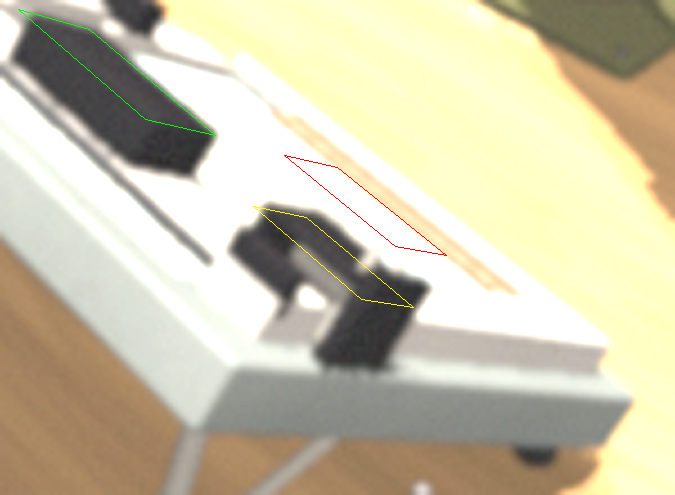

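```bash
python3 - <<'E'
from fit import *
D=o.x[:3];psi=o.x[3]
def inv(X):
    d=X-D;a=d[0]*np.cos(psi)+d[1]*np.sin(psi);v=-d[0]*np.sin(psi)+d[1]*np.cos(psi)
    return np.array([a*np.cos(SL)+d[2]*np.sin(SL),v,-a*np.sin(SL)+d[2]*np.cos(SL)])
for a,b in(([246.2,352.8],[165.6,138.4]),([250.6,358.4],[176.7,139.1])):
    X,e=tri(s,t,a,b);print(X.round(4),np.round(e,1),inv(X).round(4))
for sh,nm in((t,"t"),(s,"s")):
    im=cv2.convertScaleAbs(sh["image"],alpha=2.2,beta=40)
    if nm=="t": im=im[140:200,125:200]
    else: im=im[225:280,310:380]
    cv2.imwrite(f"pics/br_{nm}.png",cv2.resize(im,None,fx=9,fy=9,interpolation=cv2.INTER_CUBIC))
E
```

```text
[0.5947 0.2605 0.2658] [0.3 0.2] [0.2944 0.1716 0.0493]
[0.5755 0.2633 0.2444] [1.2 0.8] [0.2662 0.1722 0.0429]
```

View pics/br_t.png

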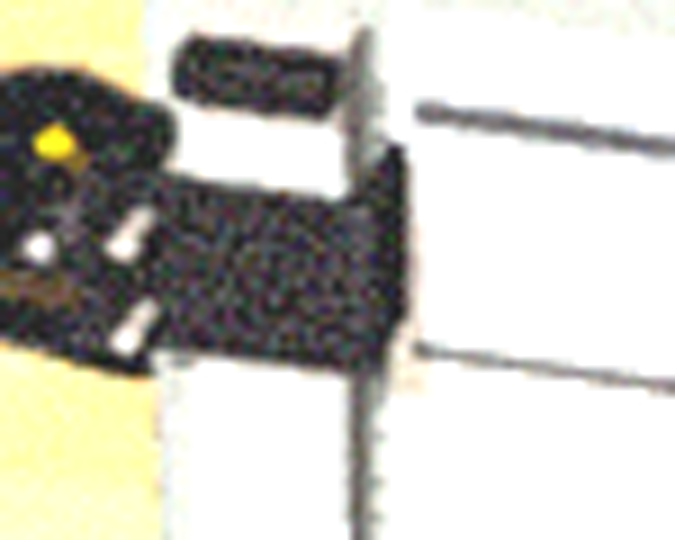

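View pics/br_s.png

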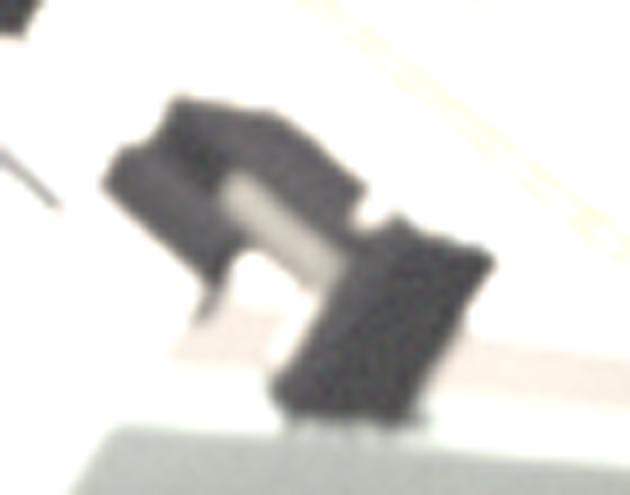

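```bash
cat >> fit.py <<'E'
def inv(X):
    D=o.x[:3];psi=o.x[3]
    d=X-D;a=d[0]*np.cos(psi)+d[1]*np.sin(psi);v=-d[0]*np.sin(psi)+d[1]*np.cos(psi)
    return np.array([a*np.cos(SL)+d[2]*np.sin(SL),v,-a*np.sin(SL)+d[2]*np.cos(SL)])
def w(u,v,h): return W(o.x[:3],o.x[3],u,v,h)
def plan(X,yawtab=True):
    from plant import telemetry
    st=telemetry.get_state();R=Ro.from_quat(st["eef_rot"]).as_matrix()
    d=R.T@(X-st["tool_pos"])
    ang=np.degrees(o.x[3]+np.pi/2-np.arctan2(R[1,1],R[0,1]))
    print("target",X.round(4),"shift",d.round(4),"yaw",round(-ang,2),"F",st["contact_force"].round(1),"open",round(float(st["opening"]),3),"tcp",st["tool_pos"].round(4),"uvh",inv(st["tool_pos"]).round(4),"t",round(float(st["clock"]),2))
E
python3 - <<'E'
from fit import *
X=w(.276,.150,.022); plan(X); plan(X+[0,0,.1])
E
```

```text
target [0.5928 0.239  0.2329] shift [-0.5049 -0.2332 -0.0305] yaw -9.07 F [-0.7 -0.2 -0.1] open 1.001 tcp [0.1708 0.6012 0.2024] uvh [-0.1198  0.4598  0.2619] t 1.1
target [0.5928 0.239  0.3329] shift [-0.5049 -0.2332 -0.1305] yaw -9.07 F [-0.7 -0.2 -0.1] open 1.001 tcp [0.1708 0.6012 0.2024] uvh [-0.1198  0.4598  0.2619] t 1.1
```

```bash
python3 -m creep '[[0,0,0,-0.06,0],[0,0,0,-0.12,0],[0,-0.04,-0.018,-0.155,-3],[0,-0.09,-0.042,-0.155,-6],[0,-0.14,-0.065,-0.155,-9],[0,-0.19,-0.088,-0.155,-9],[0,-0.24,-0.111,-0.155,-9],[0,-0.29,-0.134,-0.155,-9],[0,-0.34,-0.157,-0.155,-9],[0,-0.39,-0.18,-0.155,-9]]' 30
python3 -c "
from fit import *
plan(w(.276,.150,.022)+[0,0,.08])"
```

```text
clock: 2.35
tool_pos: [0.4979, 0.3202, 0.3576]
eef_rot: [0.06, 0.998, 0.0, 0.0]
contact_force: [-0.3, 0.9, 0.7]
opening: 0.998
target [0.5928 0.239  0.3129] shift [-0.1038 -0.0694  0.0447] yaw -0.06 F [-0.3  0.9  0.7] open 0.998 tcp [0.4979 0.3202 0.3576] uvh [0.2625 0.2195 0.1837] t 2.35
```

```bash
python3 -m creep '[[0,-0.04,-0.027,0,0],[0,-0.08,-0.054,0,0],[0,-0.104,-0.069,0.02,0],[0,-0.104,-0.069,0.045,0],[0,-0.104,-0.069,0.07,0],[0,-0.104,-0.069,0.07,0],[0,-0.104,-0.069,0.07,0]]'
python3 - <<'E'
from fit import *
from plant import imaging
plan(w(.276,.150,.022))
for n in("side","top"):
    p=imaging.snapshot(n); im=p["image"]
    im=im[170:290,280:420] if n=="side" else im[90:250,100:300]
    cv2.imwrite(f"pics/{n}1.png",cv2.resize(cv2.convertScaleAbs(im,alpha=1.6,beta=20),None,fx=4 if n=="top" else 5,fy=3.7 if n=="top" else 5,interpolation=cv2.INTER_CUBIC))
E
```

```text
clock: 3.22
tool_pos: [0.5923, 0.241, 0.2885]
eef_rot: [0.06, 0.998, 0.0, 0.001]
contact_force: [0.2, 0.4, 1.1]
opening: 0.998
target [0.5928 0.239  0.2329] shift [-0.0007 -0.002   0.0556] yaw -0.06 F [0.2 0.4 1.1] open 0.998 tcp [0.5923 0.241  0.2885] uvh [0.3073 0.1519 0.068 ] t 3.23
```

View pics/side1.png

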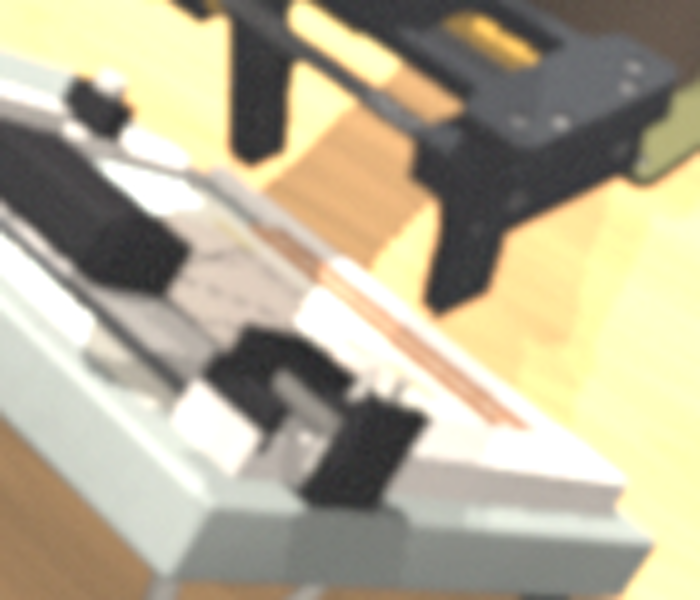

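View pics/top1.png

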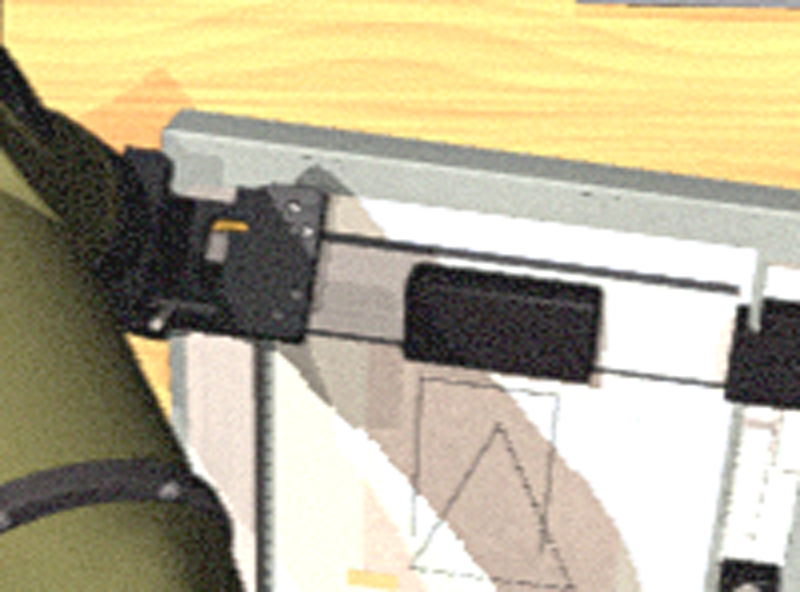

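```bash
python3 - <<'E'
from fit import *
c=s
from plant import telemetry
X0=telemetry.get_state()["tool_pos"]
im=cv2.imread("pics/side1.png")
yv=np.array([-np.sin(o.x[3]),np.cos(o.x[3]),0]);xv=np.array([np.cos(o.x[3]),np.sin(o.x[3]),0])
for X,col in((X0,(0,255,0)),(w(.276,.150,.022),(0,0,255))):
    for sg in(1,-1):
        q=[X+sg*a*yv+b*xv for a,b in((.044,.009),(.0615,.009),(.0615,-.009),(.044,-.009))]
        q=np.array([[(proj(c,p)[1]-280+.5)*5,(proj(c,p)[0]-170+.5)*5] for p in q]).astype(int)
        cv2.polylines(im,[q],True,col,2)
cv2.imwrite("pics/side1o.png",im)
E
```

```text
(no output)
```

View pics/side1o.png

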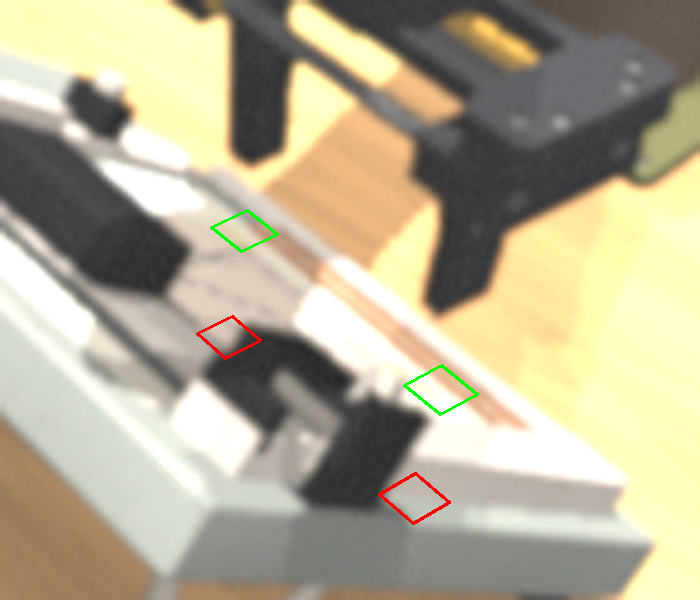

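```bash
python3 - <<'E'
from fit import *
from plant import imaging,telemetry
S=telemetry.get_state();X=S["tool_pos"]
yv=np.array([-np.sin(o.x[3]),np.cos(o.x[3]),0]);xv=np.array([np.cos(o.x[3]),np.sin(o.x[3]),0]);zv=np.array([0,0,1])
for n,c0 in(("side",s),("top",t)):
    p=imaging.snapshot(n); im=p["image"].copy()
    print(n,np.abs(p["R"]-c0["R"]).max(),np.abs(p["t"]-c0["t"]).max(),S["tool_pos"],telemetry.get_state()["tool_pos"])
    pickle.dump(p,open(f"{n}2.pkl","wb"))
    im=cv2.convertScaleAbs(im,alpha=1.4,beta=15)
    x0,y0,ww,hh,sc=(270,110,200,150,4) if n=="side" else (60,90,200,150,4)
    im=cv2.resize(im[y0:y0+hh,x0:x0+ww],None,fx=sc,fy=sc,interpolation=cv2.INTER_CUBIC)
    def pp(Q): r=proj(p,Q);return [int((r[1]-x0+.5)*sc),int((r[0]-y0+.5)*sc)]
    for sg in(1,-1):
        for z in(0,.064):
            cv2.polylines(im,[np.array([pp(X+sg*a*yv+b*xv+z*zv) for a,b in((.044,.009),(.0615,.009),(.0615,-.009),(.044,-.009))])],True,(0,255,0) ,1)
    cv2.polylines(im,[np.array([pp(X+a*yv+b*xv+.064*zv) for a,b in((.0935,.0375),(-.0935,.0375),(-.0935,-.0375),(.0935,-.0375))])],True,(0,0,255) ,1)
    cv2.imwrite(f"pics/{n}2.png",im)
E
```

```text
side 0.0 0.0 [0.59244676 0.24110057 0.28884884] [0.59237389 0.24104531 0.28874268]
top 0.0 0.0 [0.59244676 0.24110057 0.28884884] [0.59225303 0.24094835 0.28854762]
```

View pics/side2.png

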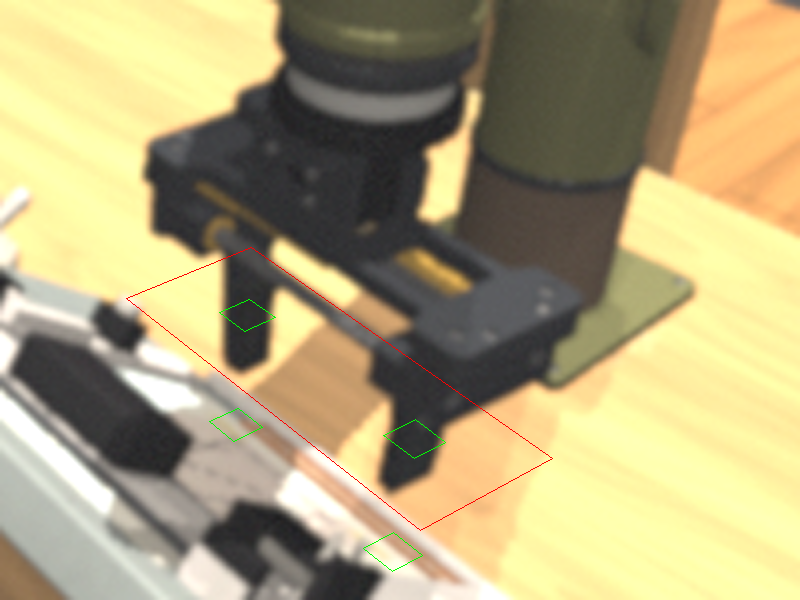

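View pics/top2.png

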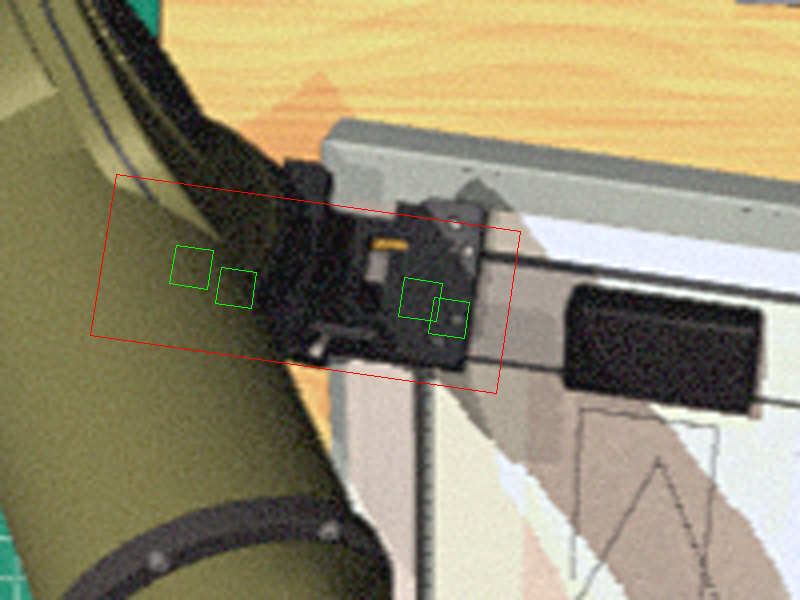

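```bash
python3 - <<'E'
from fit import *
for n,c in(("side",s),("top",t)):
    print(n,proj(c,np.zeros(3)),[proj(c,np.array(q)) for q in([.1,.1,0],[.1,-.1,0],[-.1,.1,0],[-.1,-.1,0])], -c["R"].T@c["t"])
E
```

```text
side [182.08209753 400.10906531] [array([208.31642316, 407.88572317]), array([180.40856986, 357.59614538]), array([183.76691649, 442.90882003]), array([159.71688232, 393.47933032])] [1.06321898 0.57894303 0.78847909]
top [417.7437722  263.28894746] [array([376.70186752, 224.58680868]), array([378.2599911 , 303.79244021]), array([457.55851282, 222.44594781]), array([459.00622686, 302.19906284])] [ 0.46596639 -0.00966138  1.23387213]
```

```bash
python3 - <<'E'
from fit import *
p=pickle.load(open("side2.pkl","rb"))["image"]
cv2.imwrite("pics/s2full.png",cv2.convertScaleAbs(p,alpha=1.3,beta=10))
E
```

```text
(no output)
```

View pics/s2full.png

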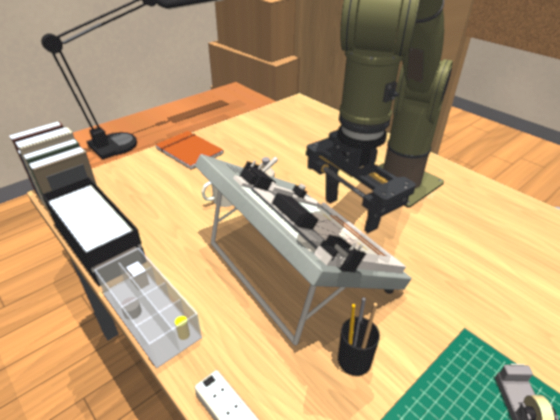

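```bash
python3 - <<'E'
from fit import *
X=np.array([.5923,.2410,.2886])
yv=np.array([-np.sin(o.x[3]),np.cos(o.x[3]),0]);xv=np.array([np.cos(o.x[3]),np.sin(o.x[3]),0]);zv=np.array([0,0,1])
p=pickle.load(open("top2.pkl","rb"));q=pickle.load(open("side2.pkl","rb"))
for dz in(0,.02,.038):
  for n,c,x0,y0 in(("top",p,60,90),("side",q,270,110)):
    for zz in(.064,.109):
        print(dz,n,zz,[[int((r[1]-x0+.5)*4),int((r[0]-y0+.5)*4)] for r in [proj(c,X+a*yv+b*xv+(zz+dz)*zv) for a,b in((-.0935,.0375),(-.0935,-.0375),(.0935,-.0375),(.0935,.0375))]])
E
python3 -c "
import cv2;a=cv2.imread('pics/top2.png')[150:420,250:520];cv2.imwrite('pics/top2c.png',cv2.convertScaleAbs(cv2.resize(a,None,fx=2.2,fy=2.2),alpha=2,beta=0))"
```

```text
0 top 0.064 [[520, 232], [496, 393], [91, 335], [116, 174]]
0 top 0.109 [[503, 214], [477, 383], [50, 323], [77, 153]]
0 side 0.064 [[126, 299], [251, 248], [552, 458], [420, 530]]
0 side 0.109 [[130, 215], [260, 166], [575, 370], [438, 440]]
0.02 top 0.064 [[513, 224], [488, 389], [73, 330], [100, 165]]
0.02 top 0.109 [[495, 205], [468, 379], [31, 317], [59, 143]]
0.02 side 0.064 [[128, 262], [255, 212], [562, 420], [428, 491]]
0.02 side 0.109 [[132, 175], [264, 127], [586, 329], [447, 398]]
0.038 top 0.064 [[506, 217], [480, 385], [57, 325], [84, 156]]
0.038 top 0.109 [[487, 197], [460, 374], [12, 311], [41, 133]]
0.038 side 0.064 [[129, 228], [258, 179], [572, 384], [435, 455]]
0.038 side 0.109 [[134, 138], [267, 91], [597, 290], [455, 358]]
```

View pics/top2c.png

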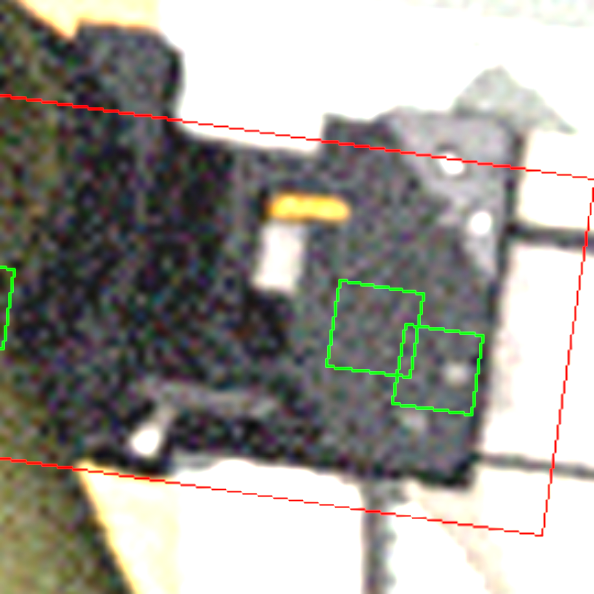

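The side view shows the fingertips at zoom (245,368) and (405,488). That is about 35 mm higher than the reported TCP projects, and the body outline in the top view agrees. I'll descend partway and compare again.

```bash
python3 -m creep '[[0,0,-0.002,0.02,0],[0,0,-0.002,0.04,0],[0,0,-0.002,0.05,0],[0,0,-0.002,0.05,0],[0,0,-0.002,0.05,0]]'
cat > look.py <<'E'
from fit import *
import sys
from plant import imaging,telemetry
k=sys.argv[1]
S=telemetry.get_state();X=S["tool_pos"];plan(w(.276,.150,.022))
dz=float(sys.argv[2]) if len(sys.argv)>2 else 0
yv=np.array([-np.sin(o.x[3]),np.cos(o.x[3]),0]);xv=np.array([np.cos(o.x[3]),np.sin(o.x[3]),0]);zv=np.array([0,0,1])
op=.044*S["opening"]
for n,c0 in(("side",s),("top",t)):
    p=imaging.snapshot(n); pickle.dump(p,open(f"{n}{k}.pkl","wb"))
    im=cv2.convertScaleAbs(p["image"],alpha=1.6,beta=20)
    r=proj(p,X);ww,hh,sc=200,150,4
    x0=int(np.clip(r[1]-100,0,360));y0=int(np.clip(r[0]-75,0,270))
    im=cv2.resize(im[y0:y0+hh,x0:x0+ww],None,fx=sc,fy=sc,interpolation=cv2.INTER_CUBIC)
    def pp(Q): r=proj(p,Q);return [int((r[1]-x0+.5)*sc),int((r[0]-y0+.5)*sc)]
    for sg in(1,-1):
        cv2.polylines(im,[np.array([pp(X+sg*a*yv+b*xv+dz*zv) for a,b in((op,.009),(op+.0175,.009),(op+.0175,-.009),(op,-.009))])],True,(0,255,0) ,1)
    cv2.imwrite(f"pics/{n}{k}.png",im);print(n,x0,y0)
E
python3 look.py 3 0.036
```

```text
clock: 4.05
tool_pos: [0.5921, 0.239, 0.2383]
eef_rot: [0.06, 0.998, 0.0, 0.001]
contact_force: [-0.4, 1.1, -0.4]
opening: 1.002
target [0.5928 0.239  0.2329] shift [-0.0007  0.0001  0.0055] yaw -0.07 F [-0.4  1.1 -0.4] open 1.002 tcp [0.5921 0.239  0.2383] uvh [0.2786 0.1499 0.0268] t 4.05
side 243 175
top 52 93
```

View pics/side3.png

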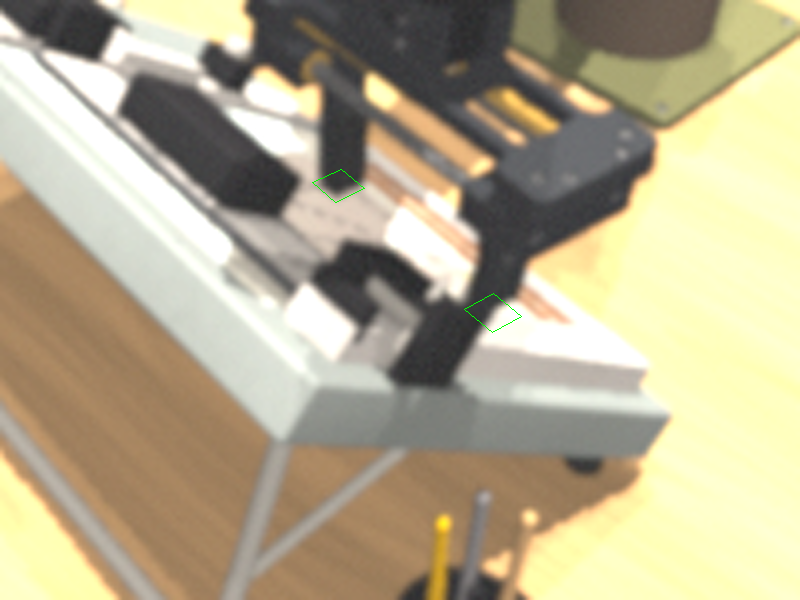

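```bash
python3 -m creep '[[0,0,0,0.01,0],[0,0,0,0.02,0],[0,0,0,0.02,0]]'; python3 look.py 4 0.036
```

```text
clock: 4.53
tool_pos: [0.5907, 0.2381, 0.216]
eef_rot: [0.06, 0.998, -0.001, -0.001]
contact_force: [0.1, -0.9, -0.0]
opening: 1.004
target [0.5928 0.239  0.2329] shift [-0.0019  0.001  -0.0169] yaw -0.06 F [ 0.1 -0.9 -0. ] open 1.004 tcp [0.5907 0.2381 0.216 ] uvh [0.2647 0.1489 0.0093] t 4.53
side 242 182
top 55 95
```

View pics/side4.png

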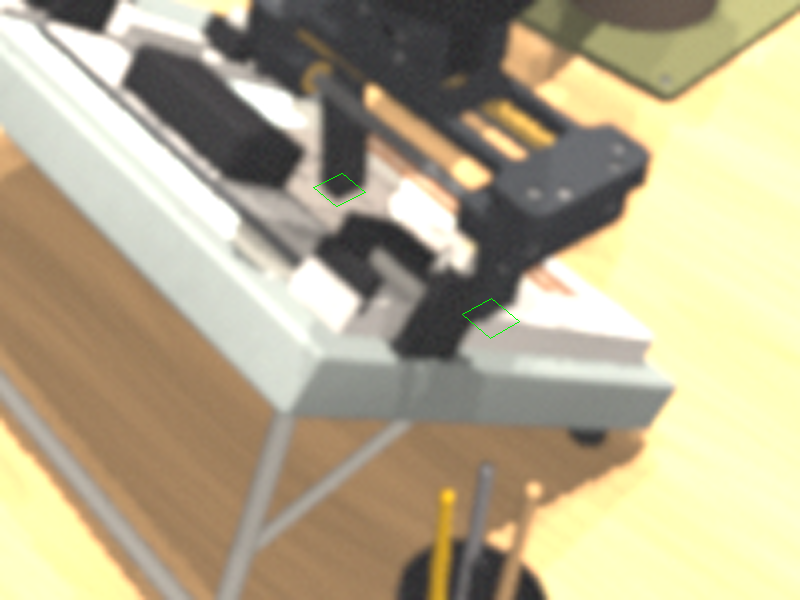

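View pics/top4.png

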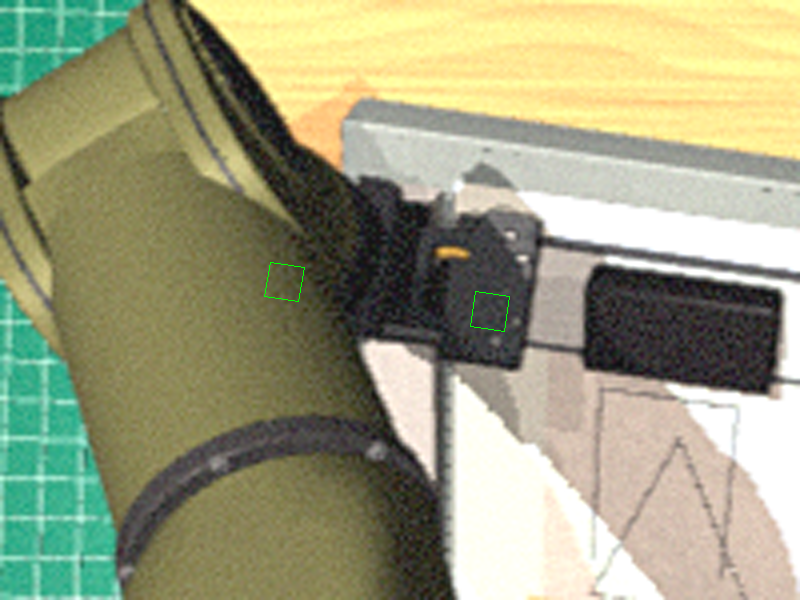

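```bash
python3 -m creep '[[0,-0.002,0,0.008,0],[0,-0.002,0,0.015,0],[0,-0.002,0,0.015,0]]'; python3 look.py 5 0.036
```

```text
clock: 5.0
tool_pos: [0.593, 0.2381, 0.2015]
eef_rot: [0.06, 0.998, -0.0, -0.001]
contact_force: [0.8, 0.0, 0.4]
opening: 0.999
target [0.5928 0.239  0.2329] shift [ 0.0003  0.0008 -0.0314] yaw -0.07 F [0.8 0.  0.4] open 0.999 tcp [0.593  0.2381 0.2015] uvh [ 0.2582  0.1491 -0.0039] t 5.0
side 240 188
top 57 95
```

View pics/side5.png

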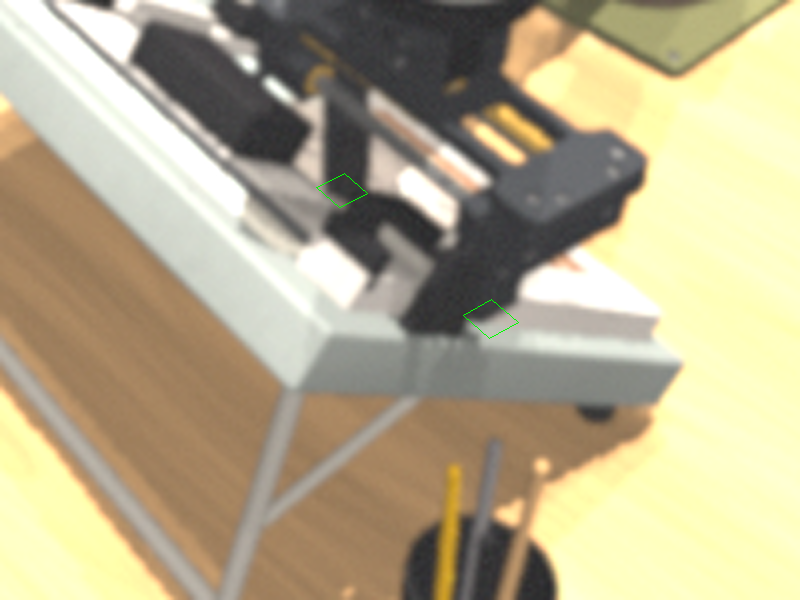

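```bash
python3 -m creep '[[60,0,0,0,0],[100,0,0,0,0],[255,0,0,0,0],[255,0,0,0,0],[255,0,0,0,0]]' 30; python3 look.py 6 0.036
```

```text
clock: 5.72
tool_pos: [0.5938, 0.2398, 0.2026]
eef_rot: [0.059, 0.998, 0.001, 0.0]
contact_force: [1.1, 4.8, -1.7]
opening: 0.751
target [0.5928 0.239  0.2329] shift [ 0.0009 -0.0009 -0.0302] yaw -0.03 F [ 1.1  4.8 -1.7] open 0.751 tcp [0.5938 0.2398 0.2026] uvh [ 0.2594  0.151  -0.0033] t 5.72
side 241 188
top 56 95
```

View pics/side6.png

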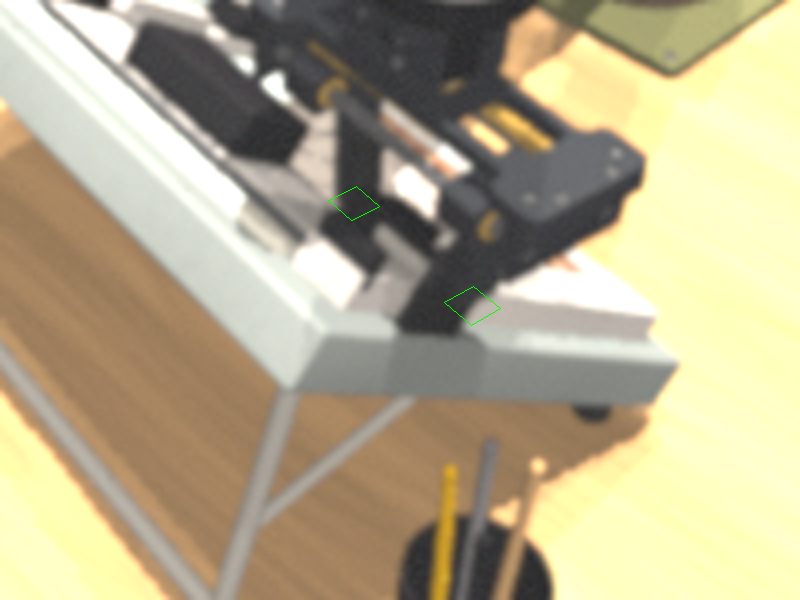

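```bash
python3 -m creep '[[255,0,0,0,0],[255,0.0025,0,-0.0035,0],[255,0.005,0,-0.007,0],[255,0.0075,0,-0.0105,0],[255,0.0075,0,-0.0105,0],[255,0.0075,0,-0.0105,0]]' 45; python3 look.py 7 0.036
```

```text
clock: 6.58
tool_pos: [0.5903, 0.2401, 0.2083]
eef_rot: [0.06, 0.998, 0.001, 0.003]
contact_force: [21.5, 11.7, -33.3]
opening: 0.746
target [0.5928 0.239  0.2329] shift [-0.0027 -0.0008 -0.0246] yaw -0.04 F [ 21.5  11.7 -33.3] open 0.746 tcp [0.5903 0.2401 0.2083] uvh [0.2598 0.1509 0.0033] t 6.58
side 243 186
top 55 96
```

View pics/side7.png

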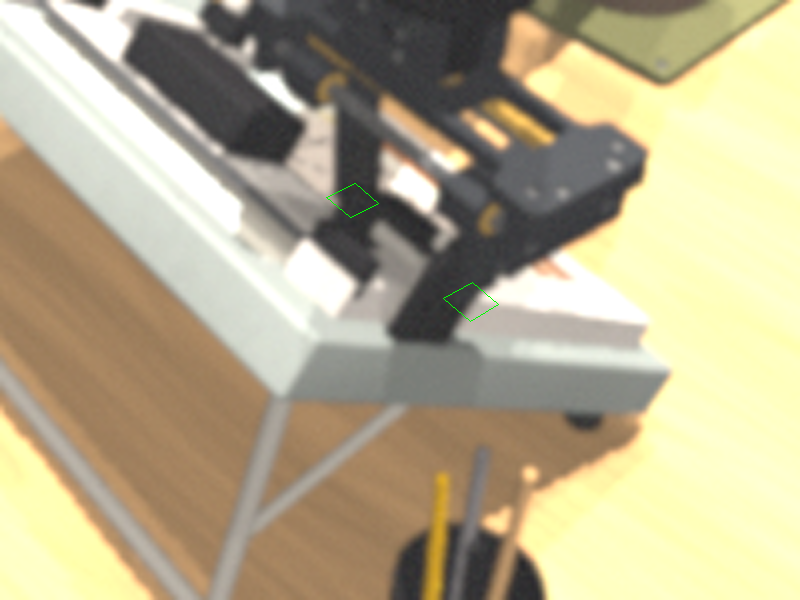

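```bash
cat > gp.py <<'E'
from fit import *
from plant import imaging
a=imaging.snapshot("side");b=imaging.snapshot("top")
for n in("grip","tooth","bat_tip","toggle_pivot"):
    p=imaging.place_of(a,n);q=imaging.place_of(b,n)
    if p and q:
        X,e=tri(a,b,p[0]["location"],q[0]["location"]);print(n,p[0]["score"],q[0]["score"],np.round(p[0]["location"],1),np.round(q[0]["location"],1),inv(X).round(4),np.round(e,1))
    else: print(n,p,q)
E
python3 gp.py
python3 - <<'E'
from fit import *
for a,b in(([208.7,294.9],[178.6,226.7]),([180.9,257.5],[183.7,295])):
    X,e=tri(s,t,a,b);print(inv(X).round(4))
s7=pickle.load(open("side7.pkl","rb"))["image"];s6=pickle.load(open("side6.pkl","rb"))["image"]
f=lambda i:cv2.resize(cv2.convertScaleAbs(i[150:260,225:375],alpha=1.5,beta=15),None,fx=5,fy=2.7,interpolation=cv2.INTER_CUBIC)
cv2.imwrite("pics/cmp67.png",np.vstack([f(s6),f(s7)]))
E
```

```text
grip [{'location': [208.0, 298.2], 'score': 0.87}] []
tooth 0.77 0.93 [179.3 257.4] [184.7 299.2] [ 0.2817 -0.1528  0.0182] [2.4 2. ]
bat_tip 0.37 0.55 [158.2 276.7] [245.5 331.9] [ 0.1714 -0.2408  0.0628] [2.2 2. ]
toggle_pivot 0.7 0.89 [171.7 263.8] [224.7 330.4] [ 0.1947 -0.2347  0.0184] [1.9 1.7]
[ 0.2796 -0.0044  0.0261]
[ 0.2837 -0.1449  0.0174]
```

View pics/cmp67.png

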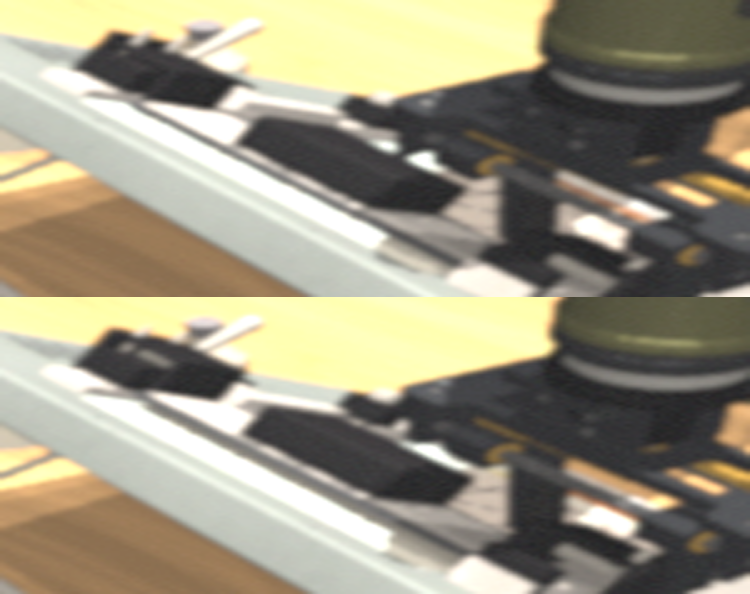

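```bash
python3 -m creep '[[255,0,0,0,0],[255,0,0,0,0],[255,0,0,0,0]]'; python3 -c "
from fit import *
plan(w(.276,.150,.022))"; python3 look.py 8 0.036
```

```text
clock: 7.55
tool_pos: [0.5903, 0.2401, 0.2082]
eef_rot: [0.06, 0.998, 0.001, 0.003]
contact_force: [19.7, 11.4, -35.1]
opening: 0.75
target [0.5928 0.239  0.2329] shift [-0.0027 -0.0008 -0.0246] yaw -0.04 F [ 19.7  11.4 -35.1] open 0.75 tcp [0.5903 0.2401 0.2082] uvh [0.2597 0.1509 0.0033] t 7.55
target [0.5928 0.239  0.2329] shift [-0.0027 -0.0008 -0.0246] yaw -0.04 F [ 19.7  11.4 -35.1] open 0.75 tcp [0.5903 0.2401 0.2082] uvh [0.2597 0.1509 0.0033] t 7.55
side 243 186
top 55 96
```

View pics/top8.png

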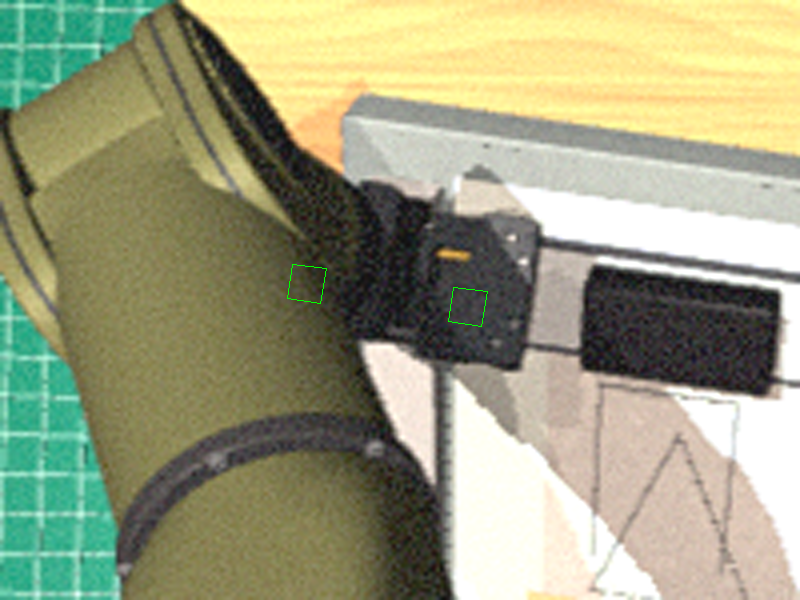

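```bash
cat > mt.py <<'E'
from fit import *
import sys
a=pickle.load(open("side6.pkl","rb"))["image"]
b=pickle.load(open(sys.argv[1]+".pkl","rb"))["image"]
f=lambda i:cv2.GaussianBlur(cv2.resize(cv2.cvtColor(i,cv2.COLOR_BGR2GRAY),None,fx=4,fy=4,interpolation=cv2.INTER_CUBIC),(0,0),2)
# predicted shift per lift/slide for block
m=int(sys.argv[2]) if len(sys.argv)>2 else 12
for nm,(x0,y0,x1,y1),q in(("block",(275,184,318,224),(.28,0,.03)),("rbr",(238,156,272,186),(.28,-.15,.04))):
    T=f(a)[4*y0:4*y1,4*x0:4*x1];S=f(b)[4*(y0-m):4*(y1+m),4*(x0-m):4*(x1+m)]
    r=cv2.matchTemplate(S,T,cv2.TM_CCOEFF_NORMED);_,mx,_,l=cv2.minMaxLoc(r)
    d=np.array([l[1]/4-m,l[0]/4-m]);p0=proj(s,w(*q))
    J=np.c_[proj(s,w(q[0],q[1],q[2]+.01))-p0,proj(s,w(q[0]-.01,q[1],q[2]))-p0]/.01
    print(nm,"score",round(mx,3),"shift(r,c)",d,"lift,slide",np.linalg.solve(J,d).round(4))
E
python3 mt.py side8
```

```text
block score 0.886 shift(r,c) [-1.5   1.25] lift,slide [0.004  0.0011]
rbr score 0.955 shift(r,c) [-0.75  0.5 ] lift,slide [0.0021 0.0003]
```

```bash
python3 - <<'E'
from fit import *
f=lambda i:cv2.resize(cv2.convertScaleAbs(i[205:285,300:380],alpha=2.2,beta=30),None,fx=5,fy=7,interpolation=cv2.INTER_CUBIC)
cv2.imwrite("pics/cmpL.png",np.hstack([f(pickle.load(open(k,"rb"))["image"]) for k in("side6.pkl","side8.pkl")]))
E
```

```text
(no output)
```

View pics/cmpL.png

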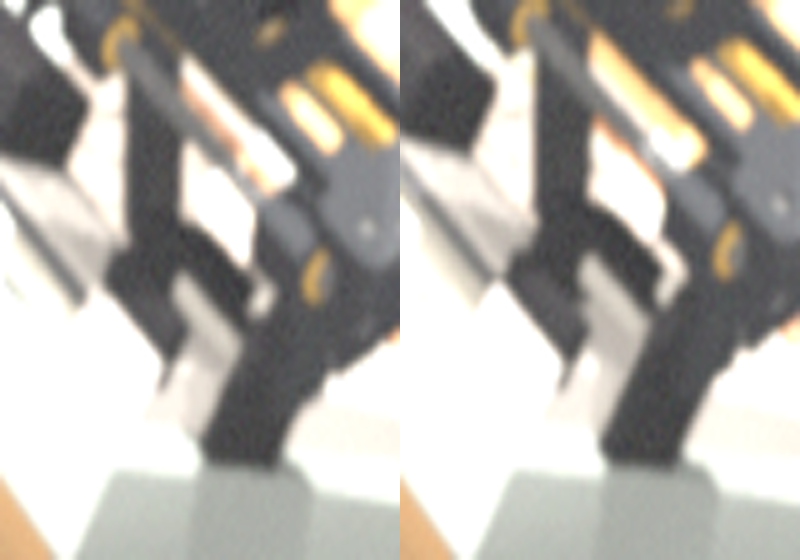

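```bash
python3 -m creep '[[255,0.001,0,-0.0015,0],[255,0.002,0,-0.003,0],[255,0.002,0,-0.003,0],[255,0.002,0,-0.003,0]]'; python3 look.py 9 0.036; python3 mt.py side9
```

```text
clock: 8.15
tool_pos: [0.5885, 0.2403, 0.2109]
eef_rot: [0.06, 0.998, 0.001, 0.003]
contact_force: [21.9, 11.8, -36.8]
opening: 0.746
target [0.5928 0.239  0.2329] shift [-0.0045 -0.0008 -0.0219] yaw -0.05 F [ 21.9  11.8 -36.8] open 0.746 tcp [0.5885 0.2403 0.2109] uvh [0.2598 0.1508 0.0065] t 8.15
side 243 184
top 55 97
block score 0.808 shift(r,c) [-2.25  2.25] lift,slide [0.0062 0.0028]
rbr score 0.906 shift(r,c) [-1.   0.5] lift,slide [ 0.0027 -0.0001]
```

```bash
python3 - <<'E'
from fit import *
f=lambda i:cv2.resize(cv2.convertScaleAbs(i[150:280,230:380],alpha=1.8,beta=25),None,fx=2.6,fy=4.6,interpolation=cv2.INTER_CUBIC)
cv2.imwrite("pics/cmpM.png",np.hstack([f(pickle.load(open(k,"rb"))["image"]) for k in("side6.pkl","side9.pkl")]))
E
```

```text
(no output)
```

View pics/cmpM.png

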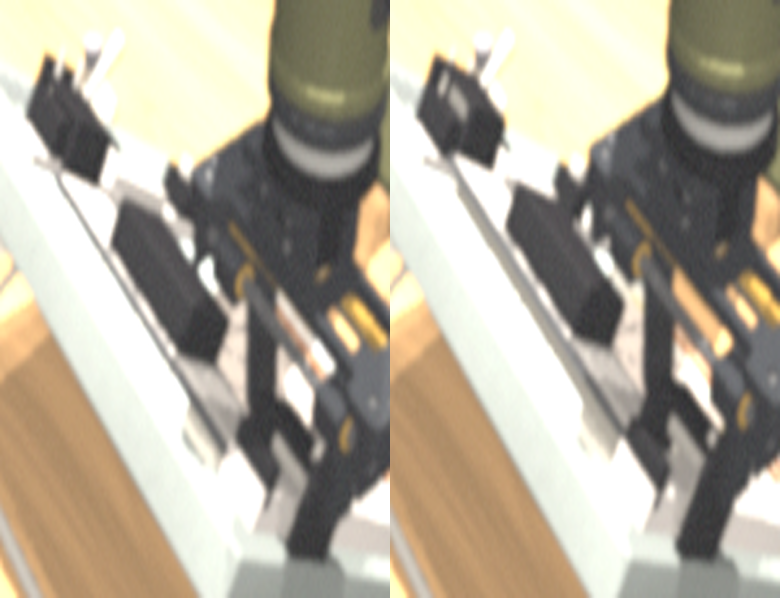

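```bash
python3 -m creep '[[255,0.001,0,-0.0014,0],[255,0.002,0,-0.0028,0],[255,0.002,0,-0.0028,0],[255,0.002,0,-0.0028,0]]'; python3 look.py 10 0.036; python3 mt.py side10;python3 - <<'E'
from fit import *
f=lambda i:cv2.resize(cv2.convertScaleAbs(i[150:280,230:380],alpha=1.8,beta=25),None,fx=2.6,fy=4.6,interpolation=cv2.INTER_CUBIC)
cv2.imwrite("pics/cmpN.png",np.hstack([f(pickle.load(open(k,"rb"))["image"]) for k in("side6.pkl","side10.pkl")]))
E
```

```text
clock: 8.75
tool_pos: [0.5864, 0.2405, 0.214]
eef_rot: [0.06, 0.998, 0.001, 0.003]
contact_force: [20.8, 11.3, -34.5]
opening: 0.749
target [0.5928 0.239  0.2329] shift [-0.0066 -0.0007 -0.0189] yaw -0.04 F [ 20.8  11.3 -34.5] open 0.749 tcp [0.5864 0.2405 0.214 ] uvh [0.2598 0.1508 0.0103] t 8.75
side 244 183
top 54 98
block score 0.712 shift(r,c) [-4.25  3.5 ] lift,slide [0.0113 0.0031]
rbr score 0.835 shift(r,c) [-2.    1.25] lift,slide [0.0055 0.0005]
```

View pics/cmpN.png

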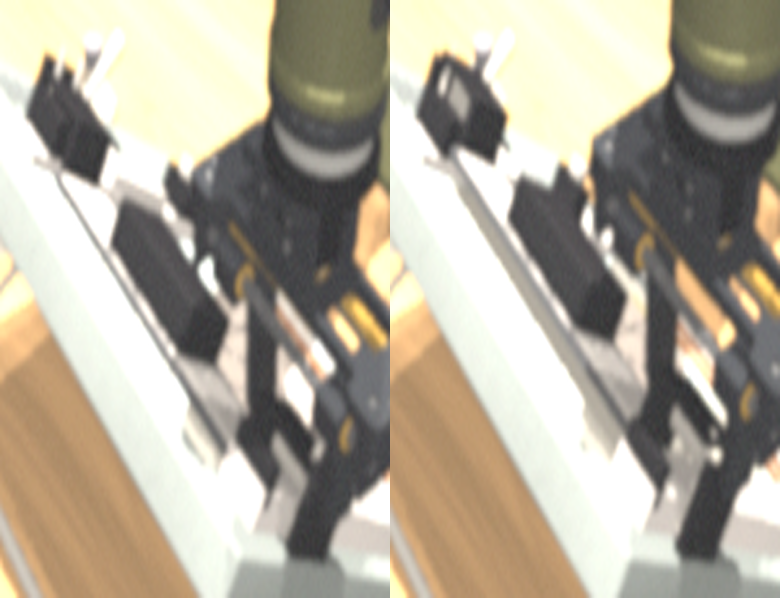

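```bash
python3 -m creep '[[255,0.001,0,-0.001,0],[255,0.005,0,0.002,0],[255,0.009,0,0.005,0],[255,0.0135,0,0.008,0],[255,0.0175,0,0.011,0],[255,0.022,0,0.014,0],[255,0.026,0,0.0165,0],[255,0.026,0,0.0165,0]]'; python3 look.py 11 0.036;python3 gp.py; python3 - <<'E'
from fit import *
f=lambda i:cv2.resize(cv2.convertScaleAbs(i[150:280,230:380],alpha=1.8,beta=25),None,fx=2.6,fy=4.6,interpolation=cv2.INTER_CUBIC)
cv2.imwrite("pics/cmpO.png",np.hstack([f(pickle.load(open(k,"rb"))["image"]) for k in("side10.pkl","side11.pkl")]))
E
```

```text
clock: 9.85
tool_pos: [0.5637, 0.2432, 0.1992]
eef_rot: [0.06, 0.998, 0.002, 0.006]
contact_force: [25.1, 9.6, -33.7]
opening: 0.739
target [0.5928 0.239  0.2329] shift [-0.0297 -0.0006 -0.0334] yaw -0.07 F [ 25.1   9.6 -33.7] open 0.739 tcp [0.5637 0.2432 0.1992] uvh [0.2326 0.1507 0.0112] t 9.85
side 252 183
top 54 109
grip 0.57 0.57 [206.7 305.4] [194.6 223.9] [ 0.2489 -0.0038  0.0374] [0.9 0.7]
tooth 0.73 0.64 [361.9 356.5] [197.9 296.8] [-0.1217 -0.0504 -0.4635] [65.4 45. ]
bat_tip 0.55 0.68 [154.8 276.3] [246.5 329.9] [ 0.1778 -0.237   0.0728] [0.8 0.8]
toggle_pivot 0.85 0.69 [173.1 264. ] [225.5 329.5] [ 0.191  -0.234   0.0153] [1.5 1.4]
```

View pics/cmpO.png

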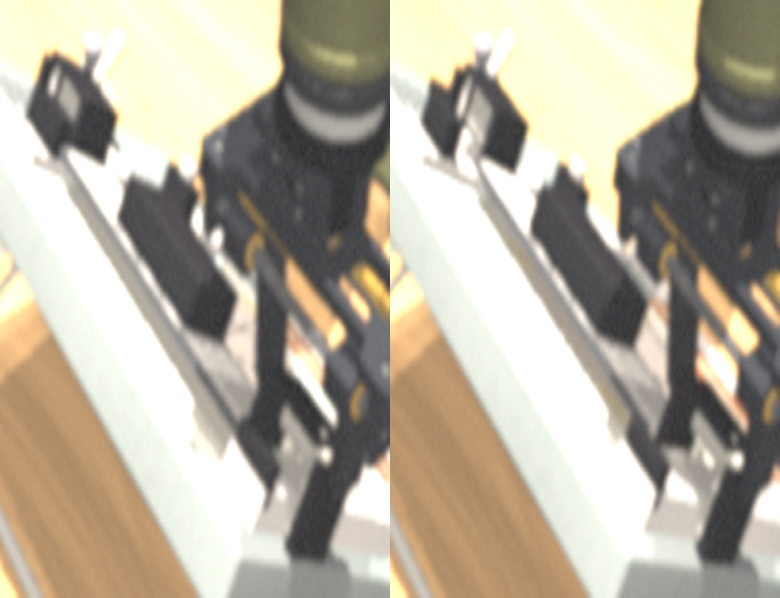

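View pics/top11.png

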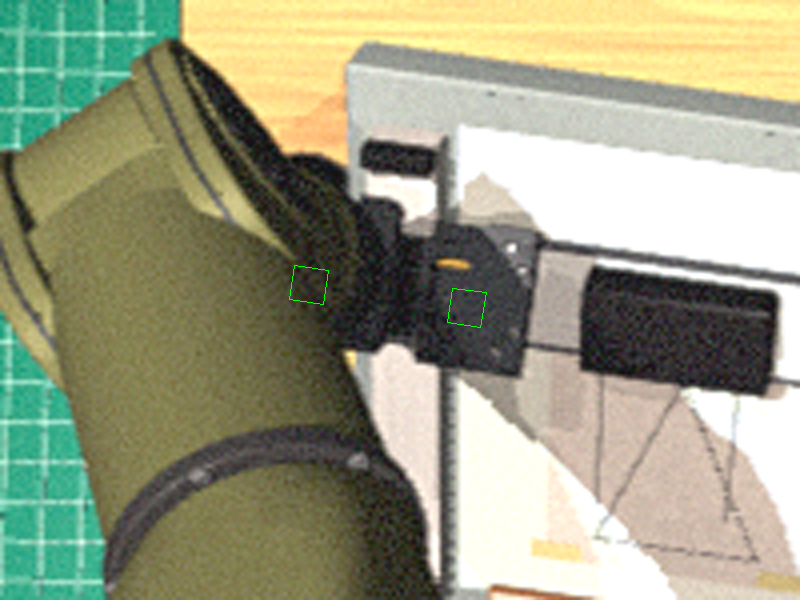

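```bash
python3 -m creep '[[255,0.005,0,0.0035,0],[255,0.01,0,0.007,0],[255,0.0155,0,0.0105,0],[255,0.0205,0,0.014,0],[255,0.0255,0,0.0175,0],[255,0.0305,0,0.0215,0],[255,0.036,0,0.025,0],[255,0.041,0,0.0285,0],[255,0.046,0,0.032,0],[255,0.046,0,0.032,0]]'; python3 look.py 12 0.036;python3 gp.py
python3 - <<'E'
from fit import *
for x,y in((502,420),(502,435),(500,452)):
    rc=zt(x,y)
    for h in(.01,.025):
        f=least_squares(lambda q:proj(t,w(q[0],q[1],h))-rc,[.1,-.15]);print(x,y,h,f.x.round(4))
E
```

```text
clock: 11.7
tool_pos: [0.5187, 0.2486, 0.1681]
eef_rot: [0.06, 0.998, 0.002, 0.006]
contact_force: [23.2, 7.8, -32.5]
opening: 0.743
target [0.5928 0.239  0.2329] shift [-0.0755 -0.0004 -0.0639] yaw -0.11 F [ 23.2   7.8 -32.5] open 0.743 tcp [0.5187 0.2486 0.1681] uvh [0.1776 0.1508 0.0117] t 11.7
side 266 185
top 54 131
grip 0.61 0.72 [210.5 319.2] [214.8 221.5] [ 0.1989 -0.0024  0.0378] [1.3 1. ]
tooth 0.93 0.69 [182.6 281.3] [219.  294.4] [ 0.2018 -0.1545  0.0274] [2.2 1.9]
bat_tip [{'location': [156.0, 274.1], 'score': 0.54}] []
toggle_pivot 0.75 0.63 [173.  260.7] [224.2 330.3] [ 0.1952 -0.2367  0.0127] [0.4 0.3]
502 420 0.01 [ 0.1262 -0.1502]
502 420 0.025 [ 0.1371 -0.1496]
502 435 0.01 [ 0.1129 -0.152 ]
502 435 0.025 [ 0.124  -0.1513]
500 452 0.01 [ 0.0974 -0.1527]
500 452 0.025 [ 0.1088 -0.152 ]
```

View pics/side12.png

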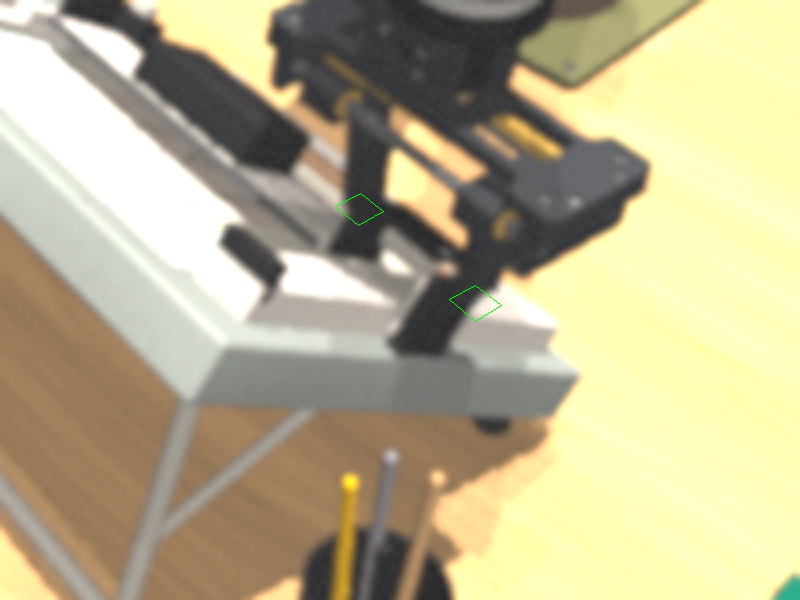

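```bash
python3 -m creep '[[255,0.005,0,0.0035,0],[255,0.01,0,0.007,0],[255,0.0155,0,0.0105,0],[255,0.0205,0,0.0142,0],[255,0.0255,0,0.0178,0],[255,0.0305,0,0.0213,0],[255,0.0325,0,0.0228,0],[255,0.0345,0,0.0242,0],[255,0.0365,0,0.0255,0],[255,0.0365,0,0.0255,0]]'; python3 look.py 13 0.036;python3 gp.py
```

```text
clock: 13.55
tool_pos: [0.4837, 0.2528, 0.1433]
eef_rot: [0.061, 0.998, 0.002, 0.007]
contact_force: [23.5, 7.0, -32.5]
opening: 0.743
target [0.5928 0.239  0.2329] shift [-1.111e-01 -1.000e-04 -8.810e-02] yaw -0.16 F [ 23.5   7.  -32.5] open 0.743 tcp [0.4837 0.2528 0.1433] uvh [0.1346 0.1508 0.0117] t 13.55
side 277 187
top 55 147
grip 0.64 0.72 [211.1 332.7] [233.1 219.5] [ 0.1549 -0.0013  0.0451] [0.9 0.7]
tooth 0.9 0.96 [184.6 290.4] [234. 289.] [ 0.1671 -0.1501  0.0318] [0.4 0.4]
bat_tip 0.48 0.69 [157.3 277.3] [248.1 330.4] [ 0.1688 -0.2394  0.0667] [1.1 1.1]
toggle_pivot 0.92 0.66 [173.5 263.6] [224.8 328.1] [ 0.1929 -0.2312  0.015 ] [1.1 1. ]
```

View pics/top13.png

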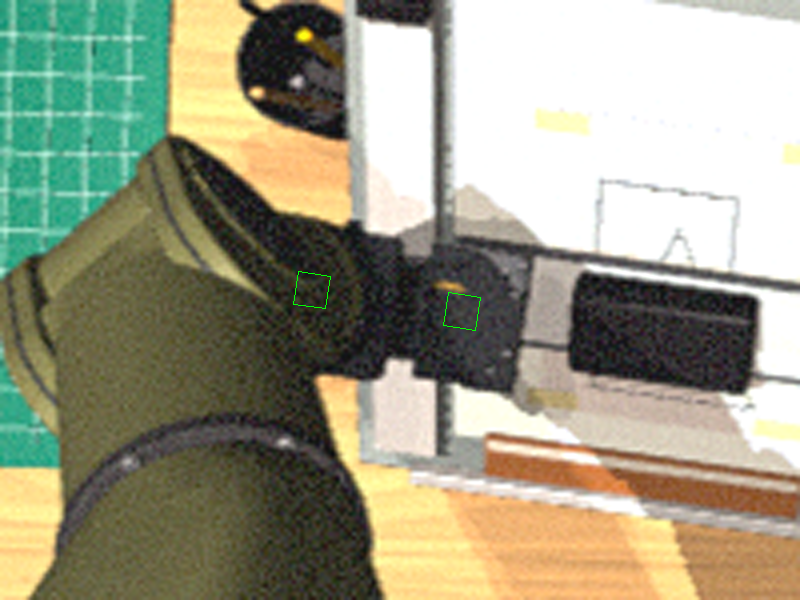

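```bash
python3 -m creep '[[255,0.002,0,0.0014,0],[255,0.004,0,0.0028,0],[255,0.006,0,0.0042,0],[255,0.008,0,0.0056,0],[255,0.008,0,0.0056,0]]';python3 -c "
from fit import *
plan(w(.276,.150,.022))";  python3 -m creep '[[255,0.002,0,0.0014,0],[255,0.004,0,0.0028,0],[255,0.004,0,0.0028,0]]';python3 -c "
from fit import *
plan(w(.276,.150,.022))"
```

```text
clock: 14.78
tool_pos: [0.4759, 0.2538, 0.1378]
eef_rot: [0.061, 0.998, 0.002, 0.007]
contact_force: [23.7, 5.5, -31.8]
opening: 0.741
target [0.5928 0.239  0.2329] shift [-1.191e-01 -1.000e-04 -9.350e-02] yaw -0.16 F [ 23.7   5.5 -31.8] open 0.741 tcp [0.4759 0.2538 0.1378] uvh [0.1249 0.1509 0.0117] t 14.78
clock: 15.15
tool_pos: [0.472, 0.2542, 0.135]
eef_rot: [0.061, 0.998, 0.002, 0.007]
contact_force: [22.3, 5.8, -32.1]
opening: 0.738
target [0.5928 0.239  0.2329] shift [-0.1231 -0.     -0.0962] yaw -0.17 F [ 22.3   5.8 -32.1] open 0.738 tcp [0.472  0.2542 0.135 ] uvh [0.1201 0.1509 0.0117] t 15.15
```

```bash
for i in 1 2; do python3 -m creep '[[255,0.002,0,0.0014,0],[255,0.004,0,0.0028,0],[255,0.004,0,0.0028,0]]';done; python3 -c "
from fit import *
plan(w(.276,.150,.022))"; python3 look.py 14 0.036;python3 gp.py
```

```text
clock: 15.52
tool_pos: [0.4708, 0.2545, 0.1338]
eef_rot: [0.061, 0.998, 0.003, 0.009]
contact_force: [24.9, 3.6, -22.9]
opening: 0.743
clock: 15.9
tool_pos: [0.4705, 0.2547, 0.1332]
eef_rot: [0.063, 0.998, 0.004, 0.013]
contact_force: [29.7, 0.1, -9.7]
opening: 0.746
target [0.5928 0.239  0.2329] shift [-0.1257  0.0005 -0.0966] yaw -0.38 F [29.7  0.1 -9.7] open 0.746 tcp [0.4705 0.2547 0.1332] uvh [0.1179 0.1512 0.011 ] t 15.9
target [0.5928 0.239  0.2329] shift [-0.1257  0.0005 -0.0966] yaw -0.38 F [29.7  0.1 -9.7] open 0.746 tcp [0.4705 0.2547 0.1332] uvh [0.1179 0.1512 0.011 ] t 15.9
side 280 187
top 55 152
grip 0.9 0.62 [212.  338.6] [240.5 219.1] [ 0.1349 -0.001   0.0465] [0.2 0.2]
tooth 0.66 0.8 [185.9 294.2] [242.9 288.8] [ 0.1443 -0.1539  0.031 ] [0.5 0.4]
bat_tip 0.65 0.52 [155.5 278.4] [248.7 331.6] [ 0.1698 -0.2406  0.0715] [1.9 1.8]
toggle_pivot 0.92 0.71 [171.1 263.7] [225.3 329.4] [ 0.1954 -0.2332  0.0206] [1.3 1.2]
```

View pics/side14.png

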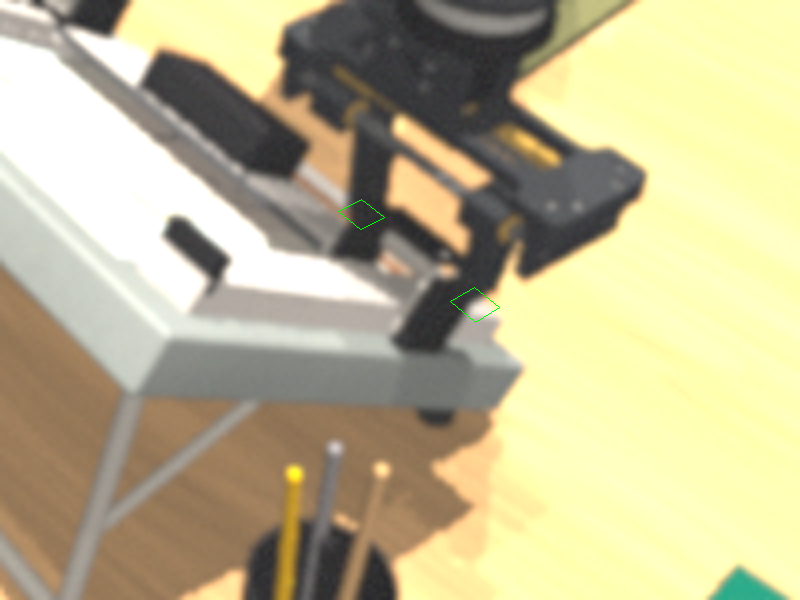

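```bash
python3 -m creep '[[255,-0.0037,0,-0.0026,0],[255,-0.0074,0,-0.0052,0],[255,-0.0074,0,-0.0052,0]]';python3 -c "
from fit import *
plan(w(.276,.150,.022))"; python3 -m creep '[[255,-0.002,0,0.003,0],[255,-0.004,0,0.0057,0],[255,-0.006,0,0.0086,0],[255,-0.0085,0,0.012,0],[255,-0.0085,0,0.012,0]]'; python3 -c "
from fit import *
plan(w(.276,.150,.022))"
```

```text
clock: 16.88
tool_pos: [0.4713, 0.2543, 0.1346]
eef_rot: [0.062, 0.998, 0.002, 0.007]
contact_force: [22.8, 6.3, -32.2]
opening: 0.741
target [0.5928 0.239  0.2329] shift [-0.1237  0.0003 -0.0967] yaw -0.32 F [ 22.8   6.3 -32.2] open 0.741 tcp [0.4713 0.2543 0.1346] uvh [0.1193 0.1509 0.0117] t 16.88
clock: 17.5
tool_pos: [0.4733, 0.2545, 0.1283]
eef_rot: [0.059, 0.998, 0.002, 0.004]
contact_force: [-4.7, -1.6, 30.0]
opening: 0.744
target [0.5928 0.239  0.2329] shift [-0.1212 -0.0009 -0.1037] yaw 0.04 F [-4.7 -1.6 30. ] open 0.744 tcp [0.4733 0.2545 0.1283] uvh [0.1174 0.1513 0.0054] t 17.5
```

```bash
python3 -m creep '[[60,0,0,0,0],[40,0,0,0,0],[0,0,0,0,0],[0,0,0,0,0]]'; python3 look.py 15 0.036;python3 gp.py
```

```text
clock: 18.0
tool_pos: [0.4699, 0.2524, 0.1234]
eef_rot: [0.06, 0.998, -0.001, -0.001]
contact_force: [-0.0, -0.1, -0.9]
opening: 0.998
target [0.5928 0.239  0.2329] shift [-0.1235  0.0012 -0.1096] yaw -0.09 F [-0.  -0.1 -0.9] open 0.998 tcp [0.4699 0.2524 0.1234] uvh [0.112  0.1488 0.0032] t 18.0
side 279 190
top 57 153
grip [] [{'location': [237.0, 222.5], 'score': 0.83}]
tooth 0.72 0.88 [190.6 291.7] [237.  289.3] [ 0.1485 -0.1525  0.0167] [0.4 0.4]
bat_tip 0.43 0.61 [153.7 278.2] [246.  331.3] [ 0.1788 -0.2374  0.0761] [2.5 2.3]
toggle_pivot 0.93 0.71 [172.5 264.3] [225.5 329.8] [ 0.1917 -0.2342  0.0169] [1.8 1.6]
```

View pics/side15.png

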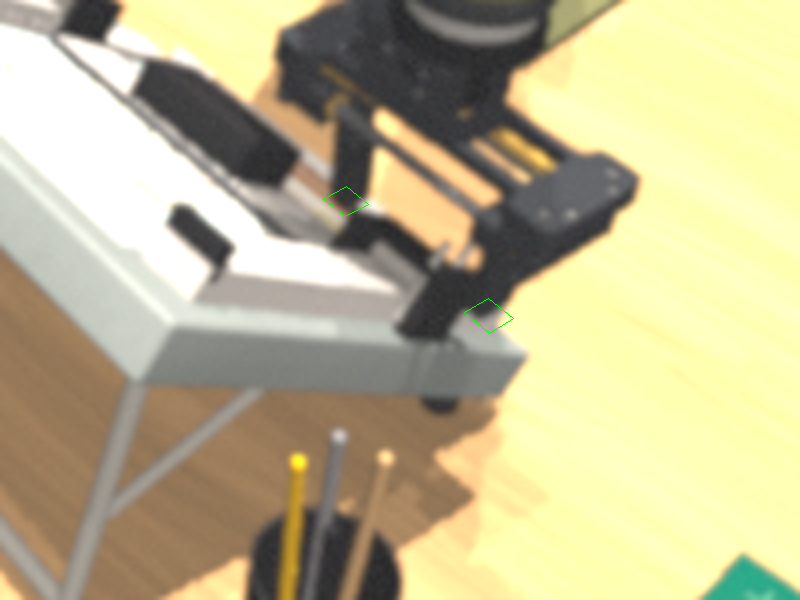

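```bash
python3 -m creep '[[0,0,0,-0.03,0],[0,0,0,-0.08,0],[0,0,0,-0.13,0],[255,0,0,-0.18,0],[255,0,0,-0.2,0]]'; python3 - <<'E'
from fit import *
pv=w(.193,-.236,.014);xv=np.array([np.cos(o.x[3]),np.sin(o.x[3]),0])
print(pv); X=pv-.078*xv+[0,0,.005-.036]
plan(X);plan(X+[0,0,.15])
E
```

```text
clock: 19.23
tool_pos: [0.4713, 0.2539, 0.3271]
eef_rot: [0.06, 0.998, 0.002, 0.002]
contact_force: [-0.0, 0.3, -0.2]
opening: 0.802
[ 0.4841671  -0.13682517  0.1787327 ]
target [ 0.4067 -0.1276  0.1477] shift [ 0.0192 -0.3871  0.178 ] yaw -0.08 F [-0.   0.3 -0.2] open 0.802 tcp [0.4713 0.2539 0.3271] uvh [0.2298 0.1505 0.1694] t 19.23
target [ 0.4067 -0.1276  0.2977] shift [ 0.0186 -0.3866  0.028 ] yaw -0.08 F [-0.   0.3 -0.2] open 0.802 tcp [0.4713 0.2539 0.3271] uvh [0.2298 0.1505 0.1694] t 19.23
```

```bash
python3 -m creep '[[255,0,-0.05,0,0],[255,0.003,-0.1,0,0],[255,0.006,-0.15,0,0],[255,0.009,-0.2,0,0],[255,0.012,-0.25,0,0],[255,0.015,-0.3,0,0],[255,0.018,-0.35,0,0],[255,0.018,-0.387,0.02,0],[255,0.018,-0.387,0.06,0],[255,0.018,-0.387,0.08,0]]' 30; python3 look.py 16 0.036; python3 gp.py
```

```text
clock: 20.48
tool_pos: [0.405, -0.1293, 0.2425]
eef_rot: [0.061, 0.998, 0.0, -0.001]
contact_force: [-0.1, 0.6, 0.9]
opening: 0.007
target [0.5928 0.239  0.2329] shift [-0.1418  0.3882  0.0094] yaw -0.15 F [-0.1  0.6  0.9] open 0.007 tcp [ 0.405  -0.1293  0.2425] uvh [ 0.1645 -0.2379  0.1118] t 20.48
side 185 67
top 228 188
grip 0.8 0.87 [222.2 333.3] [235.7 219.6] [0.1301 0.0008 0.0195] [1.3 1.1]
tooth 0.82 0.72 [192.2 291.1] [237.9 290.6] [ 0.1428 -0.1561  0.011 ] [0.3 0.2]
bat_tip 0.62 0.52 [152.7 278.9] [248.1 330.4] [ 0.177  -0.2366  0.0798] [1.9 1.7]
toggle_pivot 0.89 0.76 [171.6 261.5] [225.  330.1] [ 0.1959 -0.236   0.0172] [0.4 0.4]
```

View pics/side16.png

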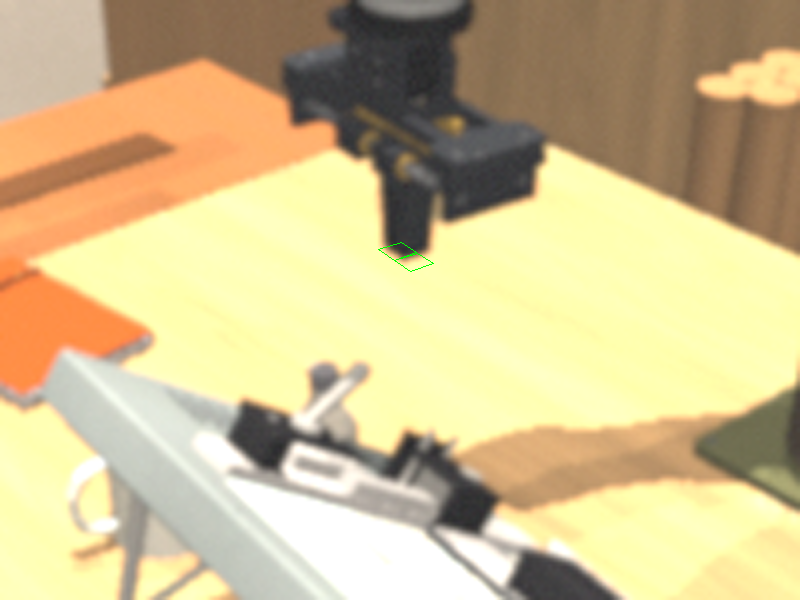

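View pics/top16.png

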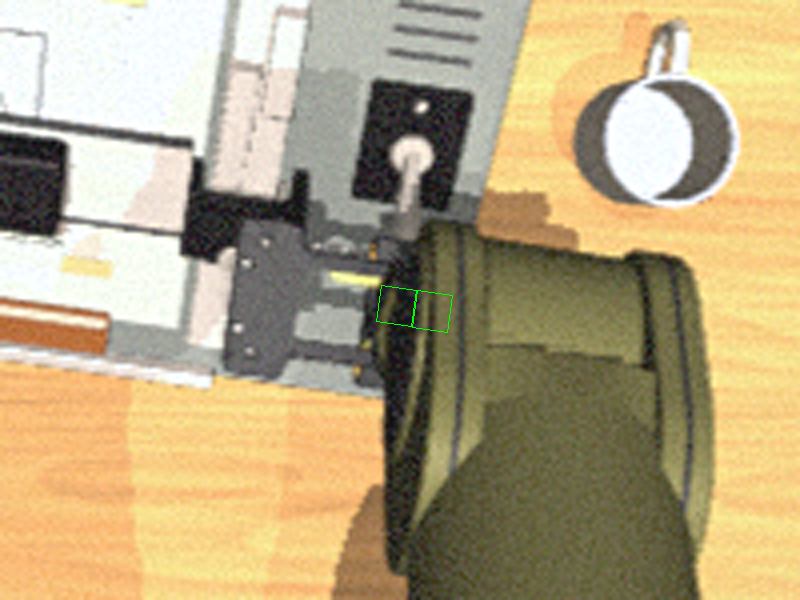

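```bash
python3 -m creep '[[255,0,0,0.04,0],[255,0,0,0.075,0],[255,0,0,0.096,0],[255,0,0,0.096,0]]'; python3 look.py 17 0.038
```

```text
clock: 21.58
tool_pos: [0.4054, -0.1286, 0.147]
eef_rot: [0.06, 0.998, 0.0, -0.001]
contact_force: [-0.3, 0.2, -0.4]
opening: 0.004
target [0.5928 0.239  0.2329] shift [-0.142   0.3873 -0.0862] yaw -0.05 F [-0.3  0.2 -0.4] open 0.004 tcp [ 0.4054 -0.1286  0.147 ] uvh [ 0.1099 -0.2372  0.0334] t 21.57
side 185 98
top 223 185
```

View pics/side17.png

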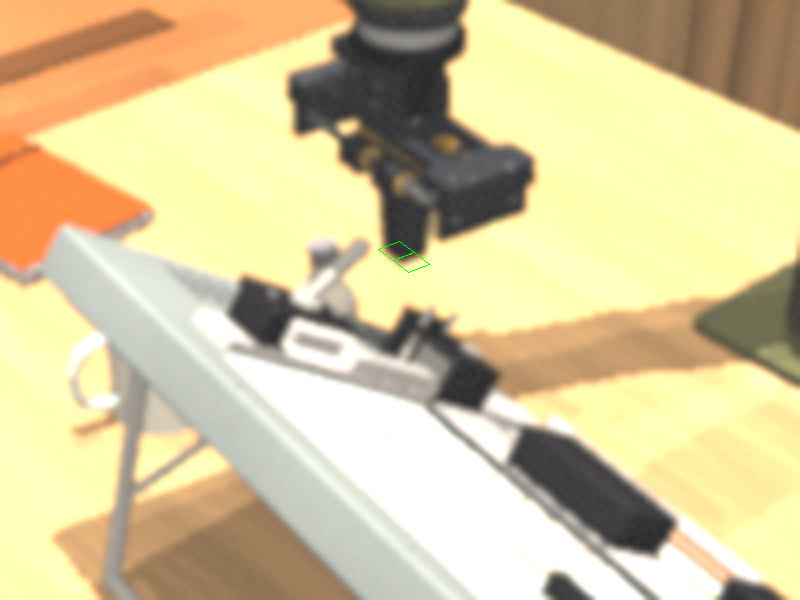

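```bash
python3 -m creep '[[255,-0.007,0,0,0],[255,-0.014,0,0,0],[255,-0.02,0,0,0],[255,-0.026,0,0,0],[255,-0.032,0,0,0],[255,-0.038,0,0,0],[255,-0.043,0,0,0],[255,-0.043,0,0,0]]'; python3 look.py 18 0.038; python3 gp.py
```

```text
clock: 22.68
tool_pos: [0.4231, -0.1316, 0.1454]
eef_rot: [0.061, 0.998, 0.001, -0.024]
contact_force: [-38.0, 5.2, 22.6]
opening: 0.003
target [0.5928 0.239  0.2329] shift [-0.1187  0.3885 -0.0936] yaw -0.23 F [-38.    5.2  22.6] open 0.003 tcp [ 0.4231 -0.1316  0.1454] uvh [ 0.1237 -0.2381  0.0218] t 22.68
side 179 100
top 225 177
grip 0.81 0.68 [217.6 334.2] [233.2 221.2] [ 0.1415 -0.0011  0.0295] [0.7 0.5]
tooth 0.85 0.91 [188.9 289.9] [239.2 288.7] [ 0.1489 -0.1541  0.0205] [1.6 1.4]
bat_tip [{'location': [155.2, 277.9], 'score': 0.44}] []
toggle_pivot 0.71 0.7 [171.3 261.4] [225.6 326.5] [ 0.198  -0.2296  0.0206] [1.1 0.9]
```

View pics/side18.png

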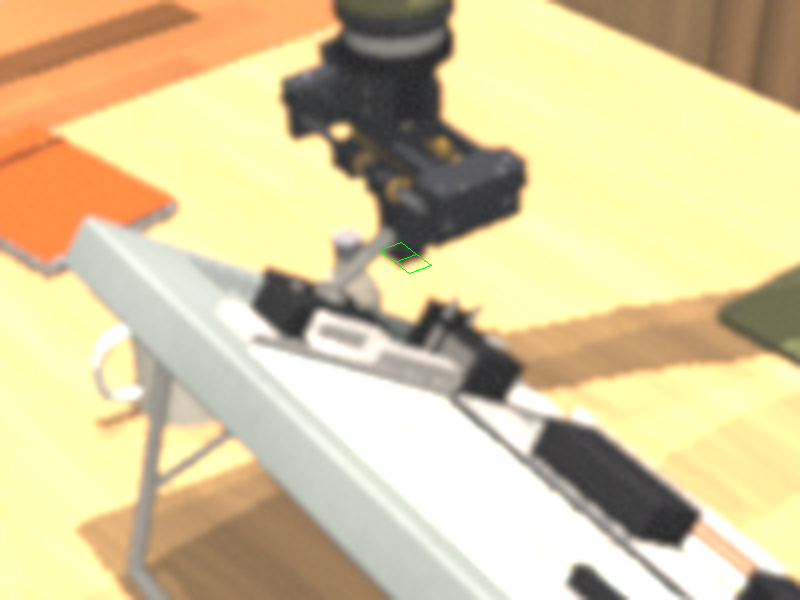

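```bash
python3 -m creep '[[255,0.02,0,0,0],[200,0.036,0,0,0],[125,0.036,0,0,0],[125,0.036,0,0,0],[125,0.036,0,0,0]]' 20; python3 look.py 19 0.038
```

```text
clock: 23.9
tool_pos: [0.4144, -0.1298, 0.148]
eef_rot: [0.06, 0.998, 0.0, 0.001]
contact_force: [0.5, -0.4, -1.1]
opening: 0.434
target [0.5928 0.239  0.2329] shift [-0.1333  0.3874 -0.0847] yaw -0.06 F [ 0.5 -0.4 -1.1] open 0.434 tcp [ 0.4144 -0.1298  0.148 ] uvh [ 0.1179 -0.2373  0.029 ] t 23.9
side 182 99
top 224 181
```

View pics/side19.png

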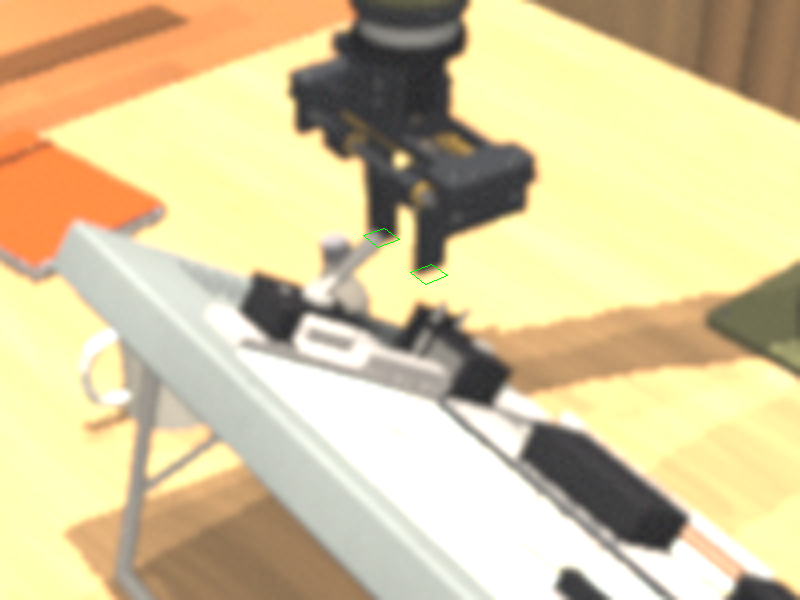

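```bash
python3 -m creep '[[125,-0.01,0,0,0],[125,-0.02,0,0,0],[125,-0.029,0,0,0],[125,-0.029,0,0,0],[255,-0.029,0,0,0],[255,-0.029,0,0,0],[255,-0.029,0,0,0]]' 20; python3 look.py 20 0.038
```

```text
clock: 24.88
tool_pos: [0.4417, -0.1332, 0.1479]
eef_rot: [0.06, 0.998, 0.0, -0.0]
contact_force: [0.2, 0.1, -0.0]
opening: 0.19
target [0.5928 0.239  0.2329] shift [-0.1055  0.3875 -0.085 ] yaw -0.07 F [ 0.2  0.1 -0. ] open 0.19 tcp [ 0.4417 -0.1332  0.1479] uvh [ 0.1404 -0.2374  0.0132] t 24.88
side 174 102
top 225 169
```

View pics/side20.png

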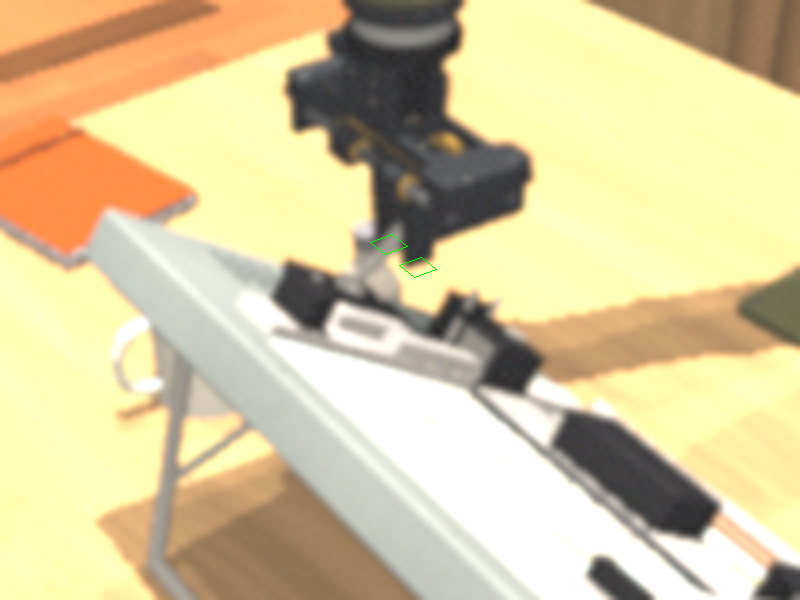

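```bash
python3 -m creep '[[255,0,0,0,0],[255,0,0,0,0]]' 20; python3 -m creep '[[255,-0.003,0,-0.0037,0],[255,-0.0055,0,-0.0074,0],[255,-0.009,0,-0.0105,0],[255,-0.0122,0,-0.0136,0],[255,-0.0165,0,-0.016,0],[255,-0.021,0,-0.0184,0],[255,-0.021,0,-0.0184,0]]' 20; python3 look.py 21 0.038
```

```text
clock: 25.22
tool_pos: [0.4414, -0.1349, 0.1479]
eef_rot: [0.061, 0.998, -0.001, -0.0]
contact_force: [-1.5, -6.6, -0.6]
opening: 0.138
clock: 26.1
tool_pos: [0.4598, -0.1372, 0.1659]
eef_rot: [0.061, 0.998, -0.001, -0.003]
contact_force: [-3.9, -3.8, 0.9]
opening: 0.136
target [0.5928 0.239  0.2329] shift [-0.086   0.3894 -0.0682] yaw -0.17 F [-3.9 -3.8  0.9] open 0.136 tcp [ 0.4598 -0.1372  0.1659] uvh [ 0.1658 -0.2392  0.0173] t 26.1
side 168 98
top 228 161
```

View pics/side21.png

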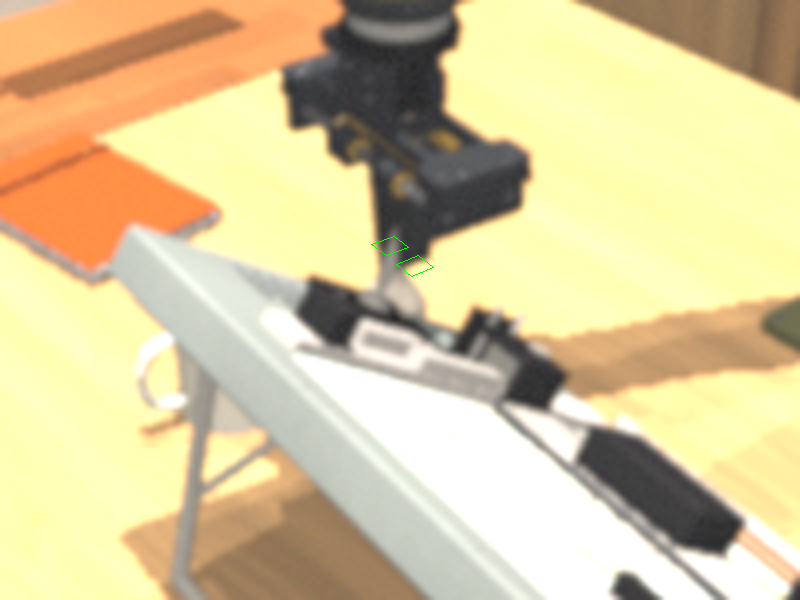

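```bash
python3 -m creep '[[255,-0.004,0,-0.0018,0],[255,-0.008,0,-0.0032,0],[255,-0.008,0,-0.0032,0],[125,-0.008,0,-0.0032,0],[125,-0.008,0,-0.0032,0],[125,-0.008,0,-0.0032,0],[125,-0.008,0,-0.0032,0]]' 20; python3 -m creep '[[125,-0.001,0,-0.03,0],[125,0,0,-0.09,0],[125,0.04,0,-0.15,0],[125,0.04,0.05,-0.17,0],[125,0.04,0.1,-0.17,0],[125,0.04,0.15,-0.17,0],[125,0.04,0.15,-0.17,0]]'; python3 look.py 22; python3 gp.py; python3 - <<'E'
from fit import *
f=lambda i,a:cv2.resize(cv2.convertScaleAbs(i[a[1]:a[1]+150,a[0]:a[0]+200],alpha=1.6,beta=15),None,fx=4,fy=4,interpolation=cv2.INTER_CUBIC)
cv2.imwrite("pics/fs.png",f(pickle.load(open("side22.pkl","rb"))["image"],(200,130)))
cv2.imwrite("pics/ft.png",f(pickle.load(open("top22.pkl","rb"))["image"],(210,160)))
E
```

```text
clock: 27.08
tool_pos: [0.4708, -0.1363, 0.1695]
eef_rot: [0.06, 0.998, 0.0, 0.0]
contact_force: [-0.5, 0.2, 0.4]
opening: 0.512
clock: 27.95
tool_pos: [0.449, 0.0215, 0.3397]
eef_rot: [0.056, 0.998, 0.001, 0.0]
contact_force: [0.0, -0.7, -0.4]
opening: 0.507
target [0.5928 0.239  0.2329] shift [-0.1187  0.2318  0.1073] yaw 0.42 F [ 0.  -0.7 -0.4] open 0.507 tcp [0.449  0.0215 0.3397] uvh [ 0.2414 -0.0829  0.1766] t 27.95
side 217 61
top 154 166
grip [{'location': [218.1, 335.7], 'score': 0.61}] []
tooth 0.82 0.71 [190.1 291.9] [238.7 286.7] [ 0.148  -0.1489  0.0202] [1.  0.9]
bat_tip 0.4 0.36 [150.7 263.8] [230.4 333.9] [ 0.22   -0.2388  0.0714] [0.1 0.1]
toggle_pivot [{'location': [172.2, 261.8], 'score': 0.9}] []
```

View pics/fs.png

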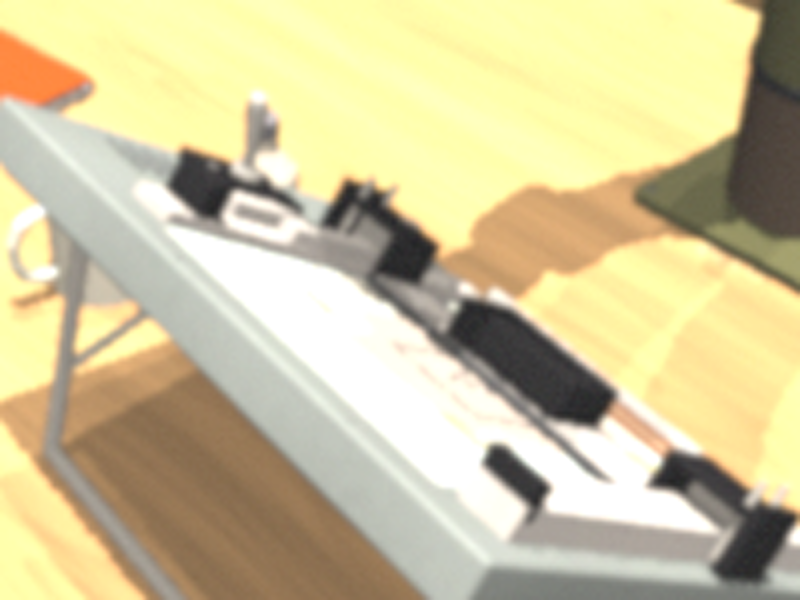

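View pics/ft.png

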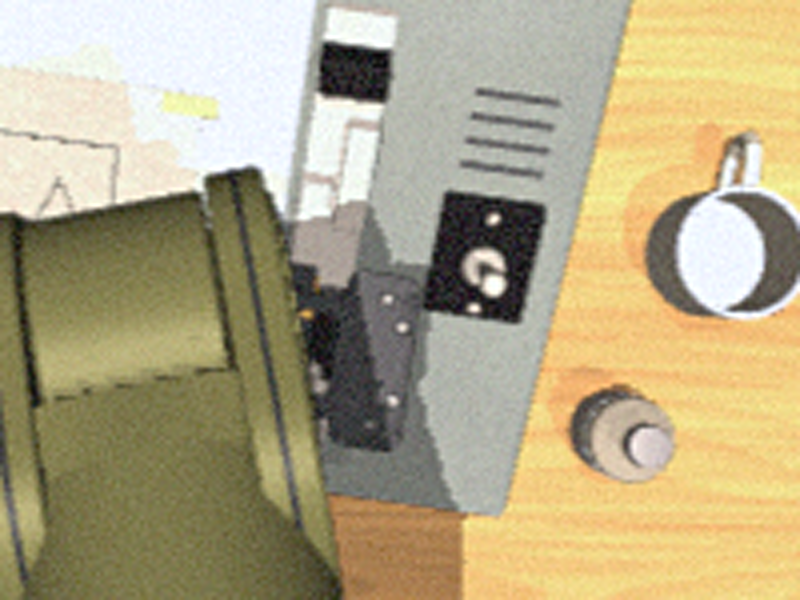

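```bash
python3 -m creep '[[125,0,0.05,-0.04,0],[125,0,0.1,-0.06,0],[125,0,0.15,-0.06,0],[125,0.02,0.2,-0.06,0],[125,0.04,0.25,-0.06,0],[125,0.06,0.3,-0.06,0],[125,0.08,0.35,-0.06,0],[125,0.1,0.4,-0.06,0],[125,0.12,0.45,-0.06,0],[125,0.12,0.45,-0.06,0]]'; python3 look.py 23; for i in 1 2 3; do python3 gp.py; done;  python3 - <<'E'
from fit import *
f=lambda i,a:cv2.resize(cv2.convertScaleAbs(i[a[1]:a[1]+75,a[0]:a[0]+150],alpha=1.6,beta=15),None,fx=5,fy=4,interpolation=cv2.INTER_CUBIC)
cv2.imwrite("pics/fs2.png",np.vstack([f(s["image"],(225,155)),f(pickle.load(open("side23.pkl","rb"))["image"],(250,165))]))
f=lambda i,a:cv2.resize(cv2.convertScaleAbs(i[a[1]:a[1]+180,a[0]:a[0]+250],alpha=1.6,beta=15),None,fx=3.2,fy=3.2,interpolation=cv2.INTER_CUBIC)
cv2.imwrite("pics/ft2.png",f(pickle.load(open("top23.pkl","rb"))["image"],(130,120)))
E
```

```text
clock: 29.8
tool_pos: [0.3799, 0.4824, 0.3983]
eef_rot: [0.056, 0.998, 0.001, -0.002]
contact_force: [0.1, -0.2, -0.4]
opening: 0.509
target [0.5928 0.239  0.2329] shift [-0.2393 -0.2184  0.1643] yaw 0.38 F [ 0.1 -0.2 -0.4] open 0.509 tcp [0.3799 0.4824 0.3983] uvh [0.1742 0.3666 0.2952] t 29.8
side 360 121
top 0 201
grip 0.61 0.71 [219.9 333.6] [235.4 220.9] [ 0.1334 -0.0017  0.024 ] [0.5 0.4]
tooth 0.56 0.65 [193.9 290.5] [237.  288.1] [ 0.1439 -0.1514  0.0081] [0.6 0.5]
bat_tip [] [{'location': [230.0, 333.3], 'score': 0.57}]
toggle_pivot [] [{'location': [225.2, 328.3], 'score': 0.68}, {'location': [165.7, 141.8], 'score': 0.16}]
grip 0.75 0.97 [222.  335.4] [233.8 225.1] [ 0.1285 -0.0057  0.0164] [2.8 2.2]
tooth 0.9 0.78 [193.3 291.7] [239.3 288.6] [ 0.139  -0.1532  0.01  ] [0.5 0.5]
bat_tip 0.44 0.54 [151.7 262.3] [230.4 333.2] [ 0.2197 -0.2388  0.0683] [1.  0.9]
toggle_pivot 0.84 0.8 [172.5 262.2] [226.1 328.3] [ 0.1929 -0.2333  0.0165] [0.1 0.1]
grip 0.94 0.94 [217.9 333.9] [233.1 223.1] [ 0.1397 -0.0042  0.027 ] [1.3 1. ]
tooth 0.65 0.67 [190.7 292.7] [236.6 288.4] [ 0.1493 -0.1499  0.0178] [0.8 0.7]
bat_tip 0.49 0.55 [153.3 264.2] [229.2 336.9] [ 0.2154 -0.2438  0.0632] [1.8 1.6]
toggle_pivot [{'location': [173.8, 264.1], 'score': 0.95}] []
```

View pics/fs2.png

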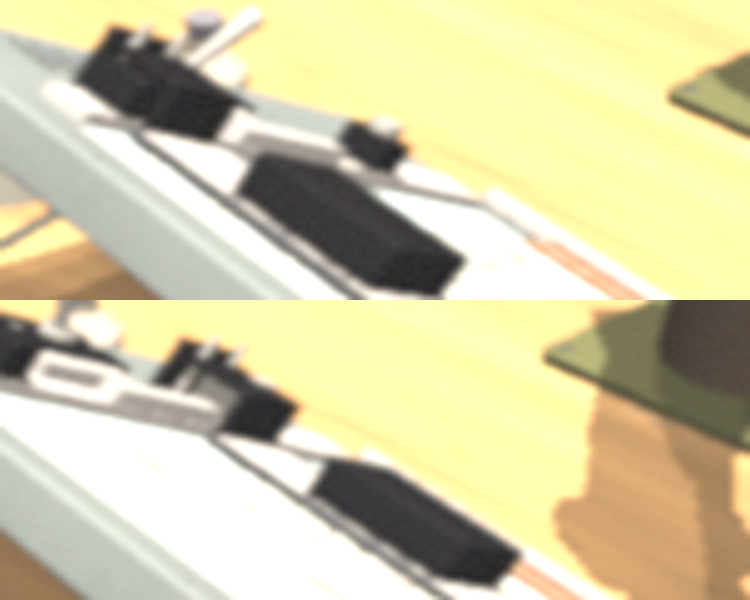

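View pics/ft2.png

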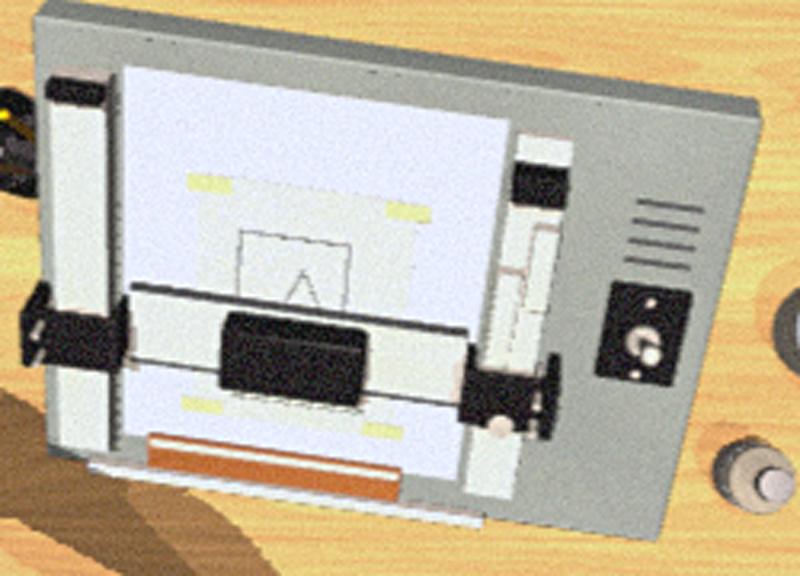

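```bash
python3 - <<'E'
from plant import r,telemetry
print(telemetry.get_state()["clock"],r.finish_job(),telemetry.get_state()["clock"])
E
```

```text
the job is handed in; nothing more can be done
the job is handed in; nothing more can be done
```

The straightedge is down in the stop's notch and the light is switched on. I handed the job in at about 30 s; no verdict is reported.

**Straightedge:** I did not hold it by its grip block. The moves can't lean the tool, so a grasp square to the 35° deck was not possible. I pinched the left bracket from its two sides instead (measured 66 mm against the 67 mm given). I raised it about 11 mm, took it down the slope until it came up hard against the stop at about 142 mm, backed it off 1–2 mm, lowered it and let go.

**Toggle:** Pushing it with the closed fingers failed, because they met the bat end-on at about 44 N. I then pinched the bat and carried it over in an arc.

**Last checks:**
- **Tooth:** it read 8–18 mm off the deck, against 17 mm by the same method in the parking notch, and the grip read 16–27 mm against 26 mm. That scatter is too wide to prove the 3 mm limit on its own. The gap under the blade also looks as thin as at the start, so I take it as fully home.
- **Bat tip:** it is about 25 mm uphill of its pivot (22 mm expected), so the toggle is over to the uphill side.
- **Other objects:** the scale rule, mug, pen cup and glue bottle look unmoved in the pictures. I did not measure them.
- **Arm:** it was clear of everything, with wrist force near zero.

**What disagreed:**
- The reported TCP height was about 36–40 mm below where both cameras showed the fingertips. I went by the cameras, and the moves fitted them.
- Lifting at the bracket took about 40 N instead of the stated 4–8 N, probably because the pull was off-centre.

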